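# Wipe the ware board clean of clay chips

### The arm

A 6-joint arm with a two-finger parallel gripper is mounted at the origin on the work surface. World frame = base frame: x ahead of the robot, y to its left, z up, the work surface at z = 0. Lengths are in m, angles in rad, forces in N, time in s.
With the tool pointing down it reaches from about 0.3 to 0.85 m from the base axis. Payload 5.4 kg.
Tool frame: the origin (TCP) lies on the centre line of the jaws, within the pads' length; the fingertips stand 17 mm ahead of it and the grasp point (between the pads) lies 2 mm behind it; z points along the fingers, y is the line along which they close (so a half turn about z gives the same grasp; the last joint's range is limited). The gripper opens to 85 mm and grips with 20 to 120 N. Pads are 22 mm wide; open, the fingers measure 114 mm over their backs; the gripper's body (76 mm by 85 mm) begins 54 mm behind the grasp point. The pads swing forward as they close: fully open they stand 13 mm farther back than shut.
Start: joints at [-1.327, 0.158, 1.597, -0, 1.386, -0.21], TCP at [0.252, -0.517, 0.248] pointing down, gripper open.
Joint ranges: [-2.91, 2.91], [-0.94, 2.29], [0.18, 2.7], [-1.29, 4.43], [0.17, 2.64], [-3, 3]. Speed limits (rad/s): [2.57, 2.57, 3.14, 3.14, 3.14, 3.14].

### API

Orientations are given as a unit quaternion [x, y, z, w].
In Python, from cell import ctrl gives the robot as it stands.
- The arm moves only by the tool arm_command, never from a script. Its argument "rows" is a list that holds one entry, the list of rows, each a list of 7 numbers: the turn, a rotation vector about the world's x, y, z as a fraction of full scale, then the shift along the world's x, y, z as a fraction of full scale, then the opening, from -1 (shut) to 1 (fully open). In form: [[[rx, ry, rz, tx, ty, tz, fingers], ...]]. A call has exactly 5 rows; each row shifts and turns the commanded pose from where the row before left it; what a row does not reach is not made up. Full scale, the value 1, is 500 mm for a shift and 180 degrees for a turn. A row lasts 1/12 s, in which the tool goes at most 41.7 mm and 7.16 degrees, less where a joint would pass 70% of its speed; a pose out of reach is approached as far as the arm can. A call with a number of a shift or a turn outside -1 to 1 is refused whole. A call with a gripper value outside its range is refused whole. The fingers move at their own pace and stop on an object; "force" is the grip in N (left out, the last holds). Time passes only in rows, so rows that do not move let the fingers close, or fill a call up. It gives the time, the measured TCP pose, the force, the opening and the grip force at its end, in the units of the state.
- ctrl.get_obs(): the state, without advancing time (a new reading comes with each control period).
- ctrl.camera(name): name is "scene" or "side" or "wrist"; returns a dict with "img" (480x640x3 uint8, blue, green, red), "fovy" (degrees; the focal length in pixels is half the picture's height over the tangent of half this angle, whatever the lens; pixels are square), "cx", "cy" (the principal point, pixels), "rvec" (rotation vector, rad) and "tvec" (3), from world to camera coordinates, as OpenCV has them. Camera axes: x right, y down, z forward; pixel columns grow to the right and rows downward; lengths in m; the calibration is good to about 2 mm. A picture is of the moment at which its call begins. There is no depth.
- ctrl.hand_in(): hands the job in; it is judged then, once.
The state is a dict: "clock": time; "joint_pos": joint angles; "dq": joint speeds; "effort": joint torques, N m; "position": TCP position; "orientation": TCP orientation; "wrist_force": force on the tool from outside, world axes, zero at the start; "moment": the same for the moment, N m; "grip_width": opening from 0.0 (shut) to 1.0 (fully open); "finger_force": force on a finger pad.
Only numpy, scipy, OpenCV 4.12 (cv2) and the standard library are available. Lean on these libraries where they do the work, as an engineer would, in place of code of your own. Each camera call takes 0.05 s, during which the arm holds its last target. There are 200 camera calls.

### The job

Clean the ware board: lift both pots off it by their arch handles and stand them on the cork slab beside, then take the scraper block and wipe every clay chip off the board into the catch tray at the board's other end; do not touch chips on the board with the fingers, though one that has fallen elsewhere may be picked up by hand into the tray. Only when every chip is in the tray, stand both pots upright on the clean board again, and put the scraper back on its rest, leaving the jar, mug and brush alone.

Things in the scene. Friction and masses are not known exactly. Their poses are not given: they have to be found in the camera images.
- board: plywood ware board, fixed: 210 (x) x 360 (y) x 45 mm high, flat top 45 mm above the table. Origin at the centre of its underside, z up. Along both long edges (x = +-95 to +-105 mm) runs a rail 12 mm high above the top, leaving a 190 mm wide channel open at both ends (y = +-180 mm). Tray and slab adjoin its two open ends, either way round; its yaw is within 0.15 rad of the world's
- tray: grey plastic catch tray, fixed, open-topped: 260 (x) x 170 (y) x 30 mm high, walls and floor 4 mm; axes parallel to the board's. Origin at the centre of its underside. Stands against one open end of the board and reaches 25 mm past its rails on both sides (its centre 266 mm from the board's centre along the board's y, on either side)
- slab: thick cork slab, fixed: 210 (x) x 170 (y) x 20 mm high, beside the other open end of the board (centre 266 mm from the board's centre along its y). Origin at the centre of its underside, axes parallel to the board's
- rest: dark wooden rest of the scraper, fixed block 70 (x) x 170 (y) x 45 mm high, just beyond the board's far (+x) rail, axes parallel to the board's. Origin at the centre of its underside
- scraper: scraper block, loose, about 0.2 kg, stands upright on the rest: black rubber foot 30 (x, thickness) x 110 (y, length) x 25 mm high, and above it a wooden grip 24 (x) x 80 (y) mm from 25 to 70 mm height. Origin at the centre of the foot's underside, z up. Grip it across its x
- jar: bystander: lidded glaze jar, 76 mm wide, 100 mm high, beyond the board. Origin at the centre of its underside
- mug: bystander: terracotta mug, 84 mm wide, 90 mm high, beyond the board. Origin at the centre of its underside
- brush: bystander: brush lying on the table at the right. Origin under its middle
- pot1: ceramic pot with a blue band and a fixed arch handle, loose, 0.25 to 0.5 kg; two alike stand side by side on the middle of the board among the chips: 68 mm wide at the base, 76 mm at the belly, rim 80 mm high. Origin at the centre of its underside, z up. The arch spans the mouth along the pot's x
- pot1_handle (a point): middle of pot1's arch handle: 125 mm above its underside, on its axis. The bar is round, 12 mm thick, level and straight for 48 mm along the pot's x; 45 mm between its centre and the rim's plane. Grip it from above, across the pot's y
- pot2: ceramic pot with a blue band and a fixed arch handle, loose, 0.25 to 0.5 kg; two alike stand side by side on the middle of the board among the chips: 68 mm wide at the base, 76 mm at the belly, rim 80 mm high. Origin at the centre of its underside, z up. The arch spans the mouth along the pot's x
- pot2_handle (a point): middle of pot2's arch handle: 125 mm above its underside, on its axis. The bar is round, 12 mm thick, level and straight for 48 mm along the pot's x; 45 mm between its centre and the rim's plane. Grip it from above, across the pot's y
- chip1: dry grey clay chip (one of five to eight; absent ones read None): flat shard, about 43 (x) x 26 (y) x 12 mm thick, 25 g, lying on the board at the start. Origin at its underside, about mid-length, z up when it lies as it began (it may turn over in the tray). It slides easily when pushed
- chip2: dry grey clay chip (one of five to eight; absent ones read None): flat shard, about 43 (x) x 26 (y) x 12 mm thick, 25 g, lying on the board at the start. Origin at its underside, about mid-length, z up when it lies as it began (it may turn over in the tray). It slides easily when pushed
- chip3: dry grey clay chip (one of five to eight; absent ones read None): flat shard, about 43 (x) x 26 (y) x 12 mm thick, 25 g, lying on the board at the start. Origin at its underside, about mid-length, z up when it lies as it began (it may turn over in the tray). It slides easily when pushed
- chip4: dry grey clay chip (one of five to eight; absent ones read None): flat shard, about 43 (x) x 26 (y) x 12 mm thick, 25 g, lying on the board at the start. Origin at its underside, about mid-length, z up when it lies as it began (it may turn over in the tray). It slides easily when pushed
- chip5: dry grey clay chip (one of five to eight; absent ones read None): flat shard, about 43 (x) x 26 (y) x 12 mm thick, 25 g, lying on the board at the start. Origin at its underside, about mid-length, z up when it lies as it began (it may turn over in the tray). It slides easily when pushed
- chip6: dry grey clay chip (one of five to eight; absent ones read None): flat shard, about 43 (x) x 26 (y) x 12 mm thick, 25 g, lying on the board at the start. Origin at its underside, about mid-length, z up when it lies as it began (it may turn over in the tray). It slides easily when pushed
- chip7: dry grey clay chip (one of five to eight; absent ones read None): flat shard, about 43 (x) x 26 (y) x 12 mm thick, 25 g, lying on the board at the start. Origin at its underside, about mid-length, z up when it lies as it began (it may turn over in the tray). It slides easily when pushed
- chip8: dry grey clay chip (one of five to eight; absent ones read None): flat shard, about 43 (x) x 26 (y) x 12 mm thick, 25 g, lying on the board at the start. Origin at its underside, about mid-length, z up when it lies as it began (it may turn over in the tray). It slides easily when pushed
Not all that is in view belongs to the job. There is more than one size of the scraper; the one meant has the size given above.

How it is judged:
On the way, in this order (a step that is already met when the one before it is completed fails the run):
1. both pots stand upright on the slab, released (x of pot1 in the frame of slab between -0.103 and 0.103 m and y of pot1 in the frame of slab between -0.083 and 0.083 m and z of pot1 in the frame of slab between 0.014 and 0.027 m and x of pot2 in the frame of slab between -0.103 and 0.103 m and y of pot2 in the frame of slab between -0.083 and 0.083 m and z of pot2 in the frame of slab between 0.014 and 0.027 m and angle between each of pot1, pot2's own z axis and vertical below 0.12 rad and linear speed of each of pot1, pot2 below 0.03 m/s and contact force between the fingers and pot1 below 0.3 N and contact force between the fingers and pot2 below 0.3 N), for 0.3 s.
2. the scraper is brought down on the board (x of scraper in the frame of board between -0.095 and 0.095 m and y of scraper in the frame of board between -0.195 and 0.195 m and z of scraper in the frame of board below 0.056 m), for 0.2 s.
3. every chip lies in the tray while both pots stand on the slab (x of chip1 in the frame of tray between -0.128 and 0.128 m and y of chip1 in the frame of tray between -0.083 and 0.083 m and z of each of chip1, chip2, chip3, chip4, chip5, chip6, chip7, chip8 in the frame of tray below 0.045 m and linear speed of each of chip1, chip2, chip3, chip4, chip5, chip6, chip7, chip8 below 0.03 m/s and x of chip2 in the frame of tray between -0.128 and 0.128 m and y of chip2 in the frame of tray between -0.083 and 0.083 m and x of chip3 in the frame of tray between -0.128 and 0.128 m and y of chip3 in the frame of tray between -0.083 and 0.083 m and x of chip4 in the frame of tray between -0.128 and 0.128 m and y of chip4 in the frame of tray between -0.083 and 0.083 m and x of chip5 in the frame of tray between -0.128 and 0.128 m and y of chip5 in the frame of tray between -0.083 and 0.083 m and x of chip6 in the frame of tray between -0.128 and 0.128 m and y of chip6 in the frame of tray between -0.083 and 0.083 m and x of chip7 in the frame of tray between -0.128 and 0.128 m and y of chip7 in the frame of tray between -0.083 and 0.083 m and x of chip8 in the frame of tray between -0.128 and 0.128 m and y of chip8 in the frame of tray between -0.083 and 0.083 m and x of pot1 in the frame of slab between -0.103 and 0.103 m and y of pot1 in the frame of slab between -0.083 and 0.083 m and z of pot1 in the frame of slab between 0.014 and 0.027 m and x of pot2 in the frame of slab between -0.103 and 0.103 m and y of pot2 in the frame of slab between -0.083 and 0.083 m and z of pot2 in the frame of slab between 0.014 and 0.027 m), for 0.3 s.
At the end, for the whole second after the job is handed in: every chip present lies at rest inside the tray (its origin below 45 mm), both pots stand upright (within 0.12 rad), at rest and released, anywhere on the board, and the scraper is at rest on its rest block (its origin within 45 mm across and 65 mm along of the centre) (x of chip1 in the frame of tray between -0.128 and 0.128 m and y of chip1 in the frame of tray between -0.083 and 0.083 m and z of each of chip1, chip2, chip3, chip4, chip5, chip6, chip7, chip8 in the frame of tray below 0.045 m and linear speed of each of chip1, chip2, chip3, chip4, chip5, chip6, chip7, chip8, pot1, pot2, scraper below 0.03 m/s and x of chip2 in the frame of tray between -0.128 and 0.128 m and y of chip2 in the frame of tray between -0.083 and 0.083 m and x of chip3 in the frame of tray between -0.128 and 0.128 m and y of chip3 in the frame of tray between -0.083 and 0.083 m and x of chip4 in the frame of tray between -0.128 and 0.128 m and y of chip4 in the frame of tray between -0.083 and 0.083 m and x of chip5 in the frame of tray between -0.128 and 0.128 m and y of chip5 in the frame of tray between -0.083 and 0.083 m and x of chip6 in the frame of tray between -0.128 and 0.128 m and y of chip6 in the frame of tray between -0.083 and 0.083 m and x of chip7 in the frame of tray between -0.128 and 0.128 m and y of chip7 in the frame of tray between -0.083 and 0.083 m and x of chip8 in the frame of tray between -0.128 and 0.128 m and y of chip8 in the frame of tray between -0.083 and 0.083 m and x of pot1 in the frame of board between -0.09 and 0.09 m and y of pot1 in the frame of board between -0.17 and 0.17 m and z of pot1 in the frame of board between 0.04 and 0.051 m and x of pot2 in the frame of board between -0.09 and 0.09 m and y of pot2 in the frame of board between -0.17 and 0.17 m and z of pot2 in the frame of board between 0.04 and 0.051 m and angle between each of pot1, pot2's own z axis and vertical below 0.12 rad and contact force between the fingers and pot1 below 0.3 N and contact force between the fingers and pot2 below 0.3 N and x of scraper in the frame of rest between -0.045 and 0.045 m and y of scraper in the frame of rest between -0.065 and 0.065 m and z of scraper in the frame of rest between 0.038 and 0.068 m); the robot touches nothing.
It fails at once if a chip touched with the fingers while it lies on the board ((contact force between the fingers and chip1 above 0.5 N and z of chip1 in the frame of board above 0.04 m and x of chip1 in the frame of board between -0.09 and 0.09 m and y of chip1 in the frame of board between -0.17 and 0.17 m) or (contact force between the fingers and chip2 above 0.5 N and z of chip2 in the frame of board above 0.04 m and x of chip2 in the frame of board between -0.09 and 0.09 m and y of chip2 in the frame of board between -0.17 and 0.17 m) or (contact force between the fingers and chip3 above 0.5 N and z of chip3 in the frame of board above 0.04 m and x of chip3 in the frame of board between -0.09 and 0.09 m and y of chip3 in the frame of board between -0.17 and 0.17 m) or (contact force between the fingers and chip4 above 0.5 N and z of chip4 in the frame of board above 0.04 m and x of chip4 in the frame of board between -0.09 and 0.09 m and y of chip4 in the frame of board between -0.17 and 0.17 m) or (contact force between the fingers and chip5 above 0.5 N and z of chip5 in the frame of board above 0.04 m and x of chip5 in the frame of board between -0.09 and 0.09 m and y of chip5 in the frame of board between -0.17 and 0.17 m) or (contact force between the fingers and chip6 above 0.5 N and z of chip6 in the frame of board above 0.04 m and x of chip6 in the frame of board between -0.09 and 0.09 m and y of chip6 in the frame of board between -0.17 and 0.17 m) or (contact force between the fingers and chip7 above 0.5 N and z of chip7 in the frame of board above 0.04 m and x of chip7 in the frame of board between -0.09 and 0.09 m and y of chip7 in the frame of board between -0.17 and 0.17 m) or (contact force between the fingers and chip8 above 0.5 N and z of chip8 in the frame of board above 0.04 m and x of chip8 in the frame of board between -0.09 and 0.09 m and y of chip8 in the frame of board between -0.17 and 0.17 m)).
It fails at once if the jar, mug or brush disturbed (moved over 3 cm) (distance of any of jar, mug, brush from where it was at the start of the episode above 0.03 m).
Of chip1, chip2, chip3, chip4, chip5, chip6, chip7, chip8 only 5 to 8 are there at a start; the rules pass over those that are not, and their reading is None.
At some moment in a run one of pot1, pot2, chip1, chip2, chip3, chip4, chip5, chip6, chip7, chip8 may be knocked a few centimetres aside while the robot is not near it.
Once in a run the grip may slacken for a moment while it holds something.
It also fails if it takes over 208 s, if anything falls off the work surface, if the arm or the gripper's body presses on something with over 40 N, if the wrist force passes 120 N, or if a joint passes its speed limit or range.

## Working session

There is one attempt and no reset: what is moved stays moved. The work goes in short steps, Python scripts to look and compute and a tool call to move; the robot and the scene stay as the last step left them, time stands still between calls to the robot, and variables do not carry over. Pictures are saved under pics/ and viewed, at most 14 in all, crops included, and the job is handed in when it is done.

Besides the shell and the picture viewer there is one more tool, called after "Emit:" as a command line: name --argument value ..., lists and objects as JSON in quotes. arm_command: Moves the arm, as the interface text tells. Its arguments: {"type":"object","properties":{"rows":{"type":"array","items":{"type":"array","items":{"type":"array","items":{"type":"number"}}}},"force":{"type":"number"}},"required":["rows"]}

```bash
mkdir -p pics; ls; cat > h.py <<'E'
import numpy as np, cv2, pickle
from cell import ctrl
def shot(name, tag):
    c=ctrl.camera(name); cv2.imwrite(f'pics/{tag}.png',c['img']); pickle.dump(c,open(f'pics/{tag}.pkl','wb')); return c
def load(tag): return pickle.load(open(f'pics/{tag}.pkl','rb'))
def K(c):
    f=240/np.tan(np.radians(c['fovy'])/2); return np.array([[f,0,c['cx']],[0,f,c['cy']],[0,0,1.]])
def proj(c,P): return cv2.projectPoints(np.array(P,float).reshape(-1,3),np.array(c['rvec'],float),np.array(c['tvec'],float),K(c),None)[0].reshape(-1,2)
def ray(c,uv):
    R=cv2.Rodrigues(np.array(c['rvec'],float))[0]; t=np.array(c['tvec'],float).ravel()
    d=R.T@np.linalg.inv(K(c))@np.array([*uv,1.]); return -R.T@t, d/np.linalg.norm(d)
def onz(c,uv,z):
    o,d=ray(c,uv); return o+d*(z-o[2])/d[2]
def tri(*cu):
    A=np.zeros((3,3));b=np.zeros(3);rs=[ray(c,u) for c,u in cu]
    for o,d in rs: M=np.eye(3)-np.outer(d,d);A+=M;b+=M@o
    p=np.linalg.solve(A,b); return p,[float(np.linalg.norm((np.eye(3)-np.outer(d,d))@(p-o))) for o,d in rs]
E
python3 - <<'E'
from h import *
for n in ['scene','side','wrist']:
    c=shot(n,n+'0'); o,d=ray(c,(320,240)); print(n,c['fovy'],c['cx'],c['cy'],o.round(3),d.round(3))
print(ctrl.get_obs())
E
```

```text
pics
scene 52.74166169700811 310.2626653924439 239.23770370993046 [ 1.584 -0.119  0.886] [-0.782  0.034 -0.623]
side 49.0839366864124 319.3492889500766 242.698480680376 [0.356 0.556 0.948] [ 0.203 -0.642 -0.739]
wrist 64.09432585372899 323.8481205338793 239.67023015079337 [ 0.317 -0.484  0.374] [-0.263 -0.116 -0.958]
{'clock': 0.15, 'joint_pos': array([-1.32712646e+00,  1.58931900e-01,  1.59797543e+00, -1.96023063e-05,
        1.38618961e+00, -2.10119664e-01]), 'dq': array([ 0.00097504, -0.00211785, -0.00130115,  0.00148376,  0.00117937,
        0.00058284]), 'effort': array([ 2.75801531e-04, -3.96377170e+01, -3.31786180e+01, -3.04909572e-04,
        5.45457762e-03,  8.53652722e-06]), 'position': array([ 0.25191971, -0.51637399,  0.24751129]), 'orientation': array([ 9.74368942e-01,  2.24954660e-01, -2.22486034e-05, -7.51876539e-04]), 'wrist_force': array([ 0.40564065, -0.27820219, -0.23748658]), 'moment': array([-0.01453407, -0.00415267, -0.01079731]), 'finger_force': 0.0, 'grip_width': 1.0012381451039976}
```

View pics/scene0.png

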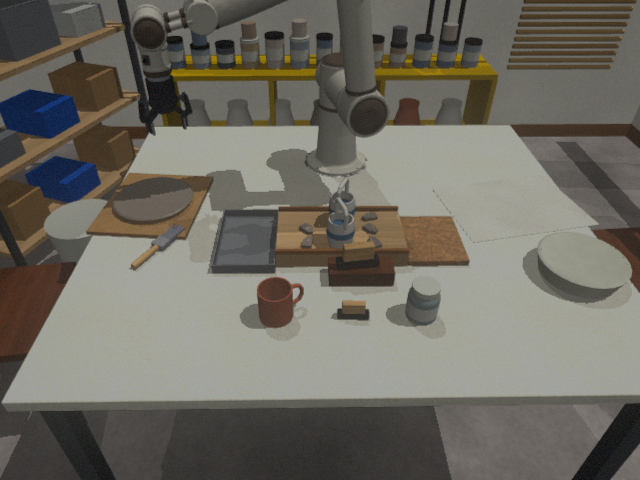

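View pics/side0.png

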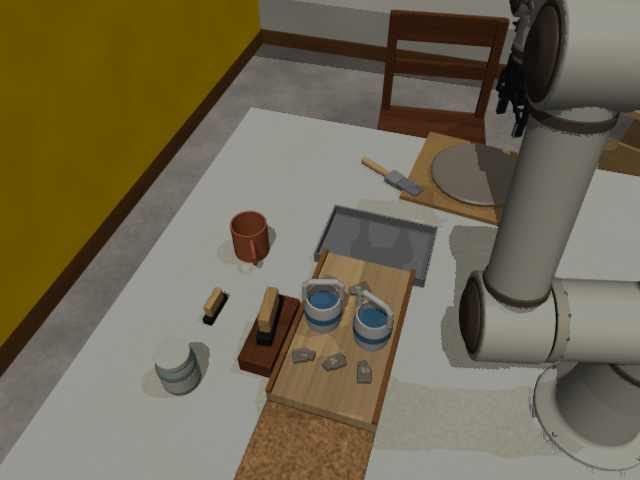

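The scene view shows the tray at left (245,240), the slab at right (435,240), and pots at (341,228) and (343,203). The side view has the pots at (323,300) and (372,320). There are two scraper candidates: the block on the rest (scene 360,255; side 268,315) and a small one on the table (scene 353,310; side 215,305). The one on the rest is the one meant. I'll take a close crop to check that and to measure.

```bash
python3 - <<'E'
import cv2,numpy as np
a=cv2.imread('pics/scene0.png')[175:290,205:475]; b=cv2.imread('pics/side0.png')[200:425,195:445]
a=cv2.resize(a,None,fx=2.96,fy=2.96,interpolation=3)[:,:800]
cv2.imwrite('pics/ca.png',a); cv2.imwrite('pics/cb.png',cv2.resize(b,None,fx=2.6,fy=2.6,interpolation=3))
E
```

```text
(no output)
```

View pics/ca.png

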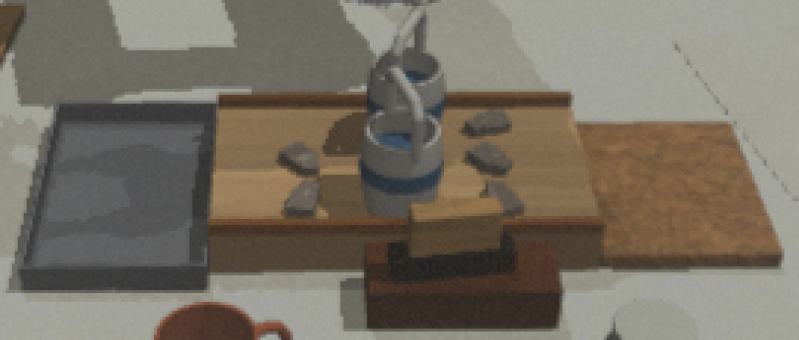

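View pics/cb.png

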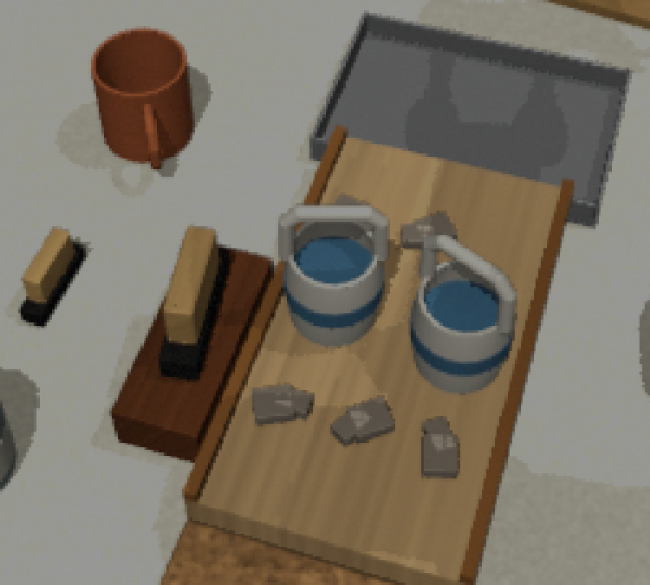

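The crops show five chips, three on the slab side and two on the tray side. The block on the rest has a foot and grip of the given proportions, clearly longer than the small one on the table. Now to triangulate.

```bash
cat > m.py <<'E'
from h import *
from scipy.optimize import least_squares
S,D=load('scene0'),load('side0')
s=lambda u,v:(u/2.96+205-.3,v/2.96+175-.3)
d=lambda u,v:(u/2.6+195-.3,v/2.6+200-.3)
def T(n,a,b): p,e=tri((S,s(*a)),(D,d(*b))); print(n,p.round(4),np.round(e,4)); return p
A1=T('A+x',(416,100),(290,212));A2=T('A-x',(391,70),(382,212));print(np.linalg.norm(A1-A2),(A1+A2)/2)
B1=T('B+x',(397,48),(433,242));B2=T('B-x',(425,12),(508,293));print(np.linalg.norm(B1-B2),(B1+B2)/2)
c=[T('c++',(603,224),(188,494)),T('c+-',(212,222),(340,130)),T('c-+',(571,96),(470,580)),T('c--',(219,95),(570,183))]
T('slab far',(778,257),(0,0))
obs=[((603,224),(188,494)),((212,222),(340,130)),((571,96),(470,580)),((219,95),(570,183))]
X=np.array([[.105,.18],[.105,-.18],[-.105,.18],[-.105,-.18]])
def W(p,X,z):
    r=np.array([[np.cos(p[2]),-np.sin(p[2])],[np.sin(p[2]),np.cos(p[2])]]);return np.c_[X@r.T+p[:2],np.full(len(X),z)]
def f(p):
    w=W(p,X,.057);return np.r_[(proj(S,w)-[s(*o[0]) for o in obs]).ravel(),(proj(D,w)-[d(*o[1]) for o in obs]).ravel()]
r=least_squares(f,[.5,0,0]);print('board',r.x.round(4),'res',r.fun.round(1))
b=r.x
for n,uv in dict(c1=(282,404),c2=(363,421),c3=(440,448),c4=(429,231),c5=(345,205)).items():
    w=onz(D,d(*uv),.051);R=W([0,0,-b[2]],(w[:2]-b[:2])[None],0);print(n,w.round(3),R.round(3))
for n,uv in dict(c1=(503,197),c2=(489,157),c3=(487,122),c4=(299,157),c5=(302,197)).items():
    w=onz(S,s(*uv),.051);R=W([0,0,-b[2]],(w[:2]-b[:2])[None],0);print(n,w.round(3),R.round(3))
T('grip front +y top (+x+y corner)',(503,203),(166,302)); T('grip +x-y corner',(412,206),(190,228))
E
python3 m.py
```

```text
A+x [ 0.5617 -0.0104  0.1738] [0.0011 0.0011]
A-x [ 0.501  -0.0309  0.1674] [0.0022 0.0022]
0.06434770470666909 [ 0.53137666 -0.02061303  0.17058306]
B+x [ 0.4594 -0.0212  0.1626] [0.0004 0.0004]
B-x [0.3994 0.0087 0.1653] [0.0013 0.0013]
0.06713846465152976 [ 0.42937255 -0.00627163  0.16399812]
c++ [0.5846 0.1623 0.052 ] [0.0009 0.0009]
c+- [ 0.5805 -0.1931  0.0554] [0.0006 0.0006]
c-+ [0.3807 0.165  0.0527] [0.0013 0.0013]
c-- [ 0.3789 -0.1934  0.0558] [0.0002 0.0002]
slab far [0.818  0.1028 0.3136] [0.1218 0.1218]
board [ 0.4813 -0.0147 -0.0076] res [ 0.9 -0.9 -1.2  0.5 -0.  -2.  -0.2 -1.1 -2.6 -0.3 -1.7 -1.5  1.2  0.7
  1.9 -0. ]
c1 [0.544 0.073 0.051] [[0.062 0.089 0.   ]]
c2 [0.483 0.069 0.051] [[0.001 0.084 0.   ]]
c3 [0.423 0.074 0.051] [[-0.059  0.088  0.   ]]
c4 [ 0.48  -0.114  0.051] [[-0.001 -0.099  0.   ]]
c5 [ 0.553 -0.119  0.051] [[ 0.073 -0.104  0.   ]]
c1 [0.543 0.077 0.051] [[0.061 0.092 0.   ]]
c2 [0.481 0.071 0.051] [[-0.001  0.086  0.   ]]
c3 [0.424 0.075 0.051] [[-0.058  0.09   0.   ]]
c4 [ 0.479 -0.113  0.051] [[-0.002 -0.098  0.   ]]
c5 [ 0.541 -0.11   0.051] [[ 0.06  -0.095  0.   ]]
grip front +y top (+x+y corner) [0.6367 0.0584 0.1206] [0.0017 0.0017]
grip +x-y corner [ 0.6431 -0.0154  0.1197] [0.0033 0.0033]
```

Measurements: the board is at (0.481,-0.015) with yaw about 0, and the rail tops come out at 0.052–0.056 m (0.057 expected). The handles are at 0.164–0.171 m (0.170 expected), so everything is consistent. Moving above pot A (+x).

Emit:
arm_command --rows '[[[0, 0, -0.008, 0.0372, 0.0662, 0.007, 1], [0, 0, -0.008, 0.0372, 0.0662, 0.007, 1], [0, 0, -0.008, 0.0372, 0.0662, 0.007, 1], [0, 0, -0.008, 0.0372, 0.0662, 0.007, 1], [0, 0, -0.009, 0.0372, 0.0662, 0.007, 1]]]' --force 80

```text
clock: 0.57
position: [0.3454, -0.3495, 0.2656]
orientation: [0.987, 0.161, -0.0, -0.0]
wrist_force: [-0.2, 0.1, -0.2]
grip_width: 0.999
finger_force: 0.0
```

Emit:
arm_command --rows '[[[0, 0, 0, 0.0372, 0.0662, 0.007, 1], [0, 0, 0, 0.0372, 0.0662, 0.007, 1], [0, 0, 0, 0.0372, 0.0662, 0.007, 1], [0, 0, 0, 0.0372, 0.0662, 0.007, 1], [0, 0, 0, 0.0372, 0.0662, 0.007, 1]]]'

```text
clock: 0.98
position: [0.4385, -0.1839, 0.2833]
orientation: [0.987, 0.162, 0.0, -0.0]
wrist_force: [1.9, -0.3, 0.6]
grip_width: 1.003
finger_force: 0.0
```

Emit:
arm_command --rows '[[[0, 0, 0, 0.0372, 0.0662, 0.007, 1], [0, 0, 0, 0.0372, 0.0662, 0.007, 1], [0, 0, 0, 0.0372, 0.0662, 0.007, 1], [0, 0, 0, 0.0372, 0.0662, 0.007, 1], [0, 0, 0, 0.0372, 0.0662, 0.007, 1]]]'

```text
clock: 1.4
position: [0.5315, -0.0183, 0.3007]
orientation: [0.987, 0.162, -0.0, -0.0]
wrist_force: [0.5, -0.6, -0.9]
grip_width: 1.002
finger_force: 0.0
```

```bash
python3 - <<'E'
from h import *
o=ctrl.get_obs(); print(o['position'],o['orientation'],o['clock'])
c=shot('wrist','w1')
img=c['img'].copy()
for p in [(.531,-.0205,.170),(.5617,-.0104,.17),(.501,-.0309,.17),(.429,-.0065,.17),(.459,-.0212,.17),(.399,.0087,.17)]:
    u=proj(c,p)[0].round().astype(int); cv2.circle(img,tuple(u.tolist()),3,(0,0,255),1)
cv2.imwrite('pics/w1a.png',img)
E
```

```text
[ 0.53147645 -0.01831602  0.30072975] [ 9.86810993e-01  1.61876635e-01 -1.37262745e-04 -2.71500007e-05] 1.4
```

View pics/w1a.png

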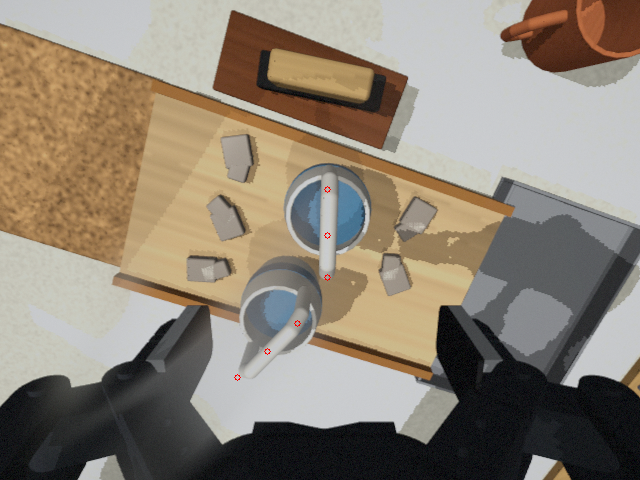

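Wrist view: five chips. Bar A runs (328,175)–(327,280) and bar B (308,290)–(248,375). The scraper grip top spans (268,50)–(372,100). The bars sit slightly towards +x of the first estimate, so I'll refine them.

```bash
python3 - <<'E'
from h import *
c=load('w1')
for n,a,b,z in [('A',(329,178),(327,279),.17),('B',(307,291),(248,374),.17),('scr+x edge',(277,50),(374,68),.115),('scr-x edge',(268,84),(365,102),.115),('rail+x inner?',(152,90),(512,212),.057),('rail-x',(115,284),(430,376),.057),('rest +x',(231,11),(407,78),.045),('rest-x',(214,88),(382,149),.045)]:
    p,q=onz(c,a,z),onz(c,b,z); print(n,p.round(4),q.round(4),'mid',((p+q)/2).round(4),'len',np.linalg.norm(p-q).round(4),'ang',np.arctan2(*(p-q)[1::-1]).round(3))
for u in [(238,158),(226,217),(208,268),(417,219),(394,274)]: print(onz(c,u,.054).round(3))
# two-view height check with side cam
S,D=load('scene0'),load('side0')
d=lambda u,v:(u/2.6+194.7,v/2.6+199.7)
print(tri((c,(328,228)),(D,d(336,212))),tri((c,(278,332)),(D,d(470,266))))
E
```

```text
A [ 0.5691 -0.0093  0.17  ] [ 0.4999 -0.0313  0.17  ] mid [ 0.5345 -0.0203  0.17  ] len 0.0726 ang 0.308
B [ 0.4863 -0.0205  0.17  ] [0.4045 0.0016 0.17  ] mid [ 0.4454 -0.0094  0.17  ] len 0.0848 ang -0.264
scr+x edge [0.6394 0.0545 0.115 ] [ 0.6508 -0.0178  0.115 ] mid [0.6451 0.0183 0.115 ] len 0.0732 ang 1.727
scr-x edge [0.6148 0.0543 0.115 ] [ 0.6261 -0.0198  0.115 ] mid [0.6205 0.0173 0.115 ] len 0.0749 ang 1.723
rail+x inner? [0.5793 0.1612 0.057 ] [ 0.5812 -0.1974  0.057 ] mid [ 0.5803 -0.0181  0.057 ] len 0.3585 ang 1.576
rail-x [0.38   0.1606 0.057 ] [ 0.3811 -0.1952  0.057 ] mid [ 0.3806 -0.0173  0.057 ] len 0.3557 ang 1.574
rest +x [0.6653 0.113  0.045 ] [ 0.6639 -0.0548  0.045 ] mid [0.6646 0.0291 0.045 ] len 0.1678 ang 1.563
rest-x [0.5987 0.112  0.045 ] [ 0.5969 -0.056   0.045 ] mid [0.5978 0.028  0.045 ] len 0.1679 ang 1.56
[0.545 0.073 0.054]
[0.486 0.069 0.054]
[0.427 0.073 0.054]
[ 0.544 -0.112  0.054]
[ 0.482 -0.112  0.054]
(array([ 0.53364834, -0.02134585,  0.1679585 ]), [0.002397263649096959, 0.00239726364909699]) (array([ 0.43268336, -0.013803  ,  0.1510026 ]), [0.003852772074656566, 0.0038527720746566])
```

Emit:
arm_command --rows '[[[0, 0, 0, 0.001, -0.001, -0.053, 1], [0, 0, 0, 0.001, -0.001, -0.053, 1], [0, 0, 0, 0.001, -0.001, -0.053, 1], [0, 0, 0, 0.001, -0.001, -0.053, 1], [0, 0, 0, 0.001, 0, -0.053, 1]]]'

```text
clock: 1.87
position: [0.5332, -0.0222, 0.1668]
orientation: [0.987, 0.162, -0.0, -0.0]
wrist_force: [0.2, -0.5, 0.4]
grip_width: 0.994
finger_force: 0.0
```

Emit:
arm_command --rows '[[[0, 0, 0, 0, 0, 0, -1], [0, 0, 0, 0, 0, 0, -1], [0, 0, 0, 0, 0, 0, -1], [0, 0, 0, 0, 0, 0, -1], [0, 0, 0, 0, 0, 0, -1]]]'

```text
clock: 2.28
position: [0.5348, -0.0227, 0.1704]
orientation: [0.987, 0.162, 0.002, 0.001]
wrist_force: [-0.3, -0.3, 1.0]
grip_width: 0.3
finger_force: 0.0
```

Emit:
arm_command --rows '[[[0, 0, 0, 0, 0, 0, -1], [0, 0, 0, 0, 0, 0, -1], [0, 0, 0, 0, 0, 0, -1], [0, 0, 0, 0, 0, 0, -1], [0, 0, 0, 0, 0, 0, -1]]]'

```text
clock: 2.7
position: [0.5344, -0.0223, 0.17]
orientation: [0.987, 0.162, 0.001, 0.0]
wrist_force: [-1.4, 1.6, 6.3]
grip_width: 0.109
finger_force: 78.0
```

Emit:
arm_command --rows '[[[0, 0, 0, 0, 0, 0.012, -1], [0, 0, 0, 0, 0, 0.016, -1], [0, 0, 0, 0, 0, 0.016, -1], [0, 0, 0, 0, 0, 0.012, -1], [0, 0, 0, 0, 0, 0.01, -1]]]'

```text
clock: 3.12
position: [0.5337, -0.0224, 0.2023]
orientation: [0.987, 0.162, 0.0, 0.0]
wrist_force: [0.2, -0.4, -3.8]
grip_width: 0.107
finger_force: 77.9
```

Emit:
arm_command --rows '[[[0, 0, 0, 0, 0.02, 0, -1], [0, 0, 0, 0, 0.035, 0, -1], [0, 0, 0, 0, 0.043, 0, -1], [0, 0, 0, 0, 0.043, 0, -1], [0, 0, 0, 0, 0.043, 0, -1]]]'

```text
clock: 3.53
position: [0.5331, 0.0713, 0.2009]
orientation: [0.987, 0.162, -0.0, -0.0]
wrist_force: [-1.1, 0.1, -3.8]
grip_width: 0.11
finger_force: 78.0
```

Emit:
arm_command --rows '[[[0, 0, 0, 0.001, 0.043, 0, -1], [0, 0, 0, 0.001, 0.043, 0, -1], [0, 0, 0, 0.001, 0.043, 0, -1], [0, 0, 0, 0.001, 0.043, 0, -1], [0, 0, 0, 0.001, 0.043, 0, -1]]]'

```text
clock: 3.95
position: [0.5354, 0.179, 0.2009]
orientation: [0.987, 0.162, -0.0, -0.0]
wrist_force: [1.0, 0.7, -3.4]
grip_width: 0.109
finger_force: 78.0
```

Emit:
arm_command --rows '[[[0, 0, 0, 0, 0.043, 0, -1], [0, 0, 0, 0, 0.043, 0, -1], [0, 0, 0, 0, 0.035, 0, -1], [0, 0, 0, 0, 0.02, 0, -1], [0, 0, 0, 0, 0, 0, -1]]]'

```text
clock: 4.37
position: [0.5353, 0.2499, 0.2009]
orientation: [0.987, 0.163, -0.0, -0.0]
wrist_force: [0.4, -0.6, -3.3]
grip_width: 0.113
finger_force: 78.0
```

Emit:
arm_command --rows '[[[0, 0, 0, 0, 0, -0.02, -1], [0, 0, 0, 0, 0, -0.03, -1], [0, 0, 0, 0, 0, -0.03, -1], [0, 0, 0, 0, 0, -0.018, -1], [0, 0, 0, 0, 0, -0.006, -1]]]'

```text
clock: 4.78
position: [0.5346, 0.2463, 0.1465]
orientation: [0.987, 0.161, -0.002, 0.0]
wrist_force: [-0.6, -0.2, -3.5]
grip_width: 0.109
finger_force: 78.0
```

Emit:
arm_command --rows '[[[0, 0, 0, 0, 0, -0.004, -1], [0, 0, 0, 0, 0, -0.004, -1], [0, 0, 0, 0, 0, 0, -1], [0, 0, 0, 0, 0, 0, -1], [0, 0, 0, 0, 0, 0, -1]]]'

```text
clock: 5.2
position: [0.5365, 0.2478, 0.1461]
orientation: [0.987, 0.162, 0.001, -0.0]
wrist_force: [0.6, 0.6, -4.0]
grip_width: 0.112
finger_force: 78.0
```

Emit:
arm_command --rows '[[[0, 0, 0, 0, 0, -0.004, -1], [0, 0, 0, 0, 0, 0, -1], [0, 0, 0, 0, 0, 0, -1], [0, 0, 0, 0, 0, 0, -1], [0, 0, 0, 0, 0, 0, -1]]]'

```text
clock: 5.62
position: [0.5371, 0.2484, 0.1453]
orientation: [0.987, 0.162, 0.002, -0.0]
wrist_force: [-1.8, 2.0, 5.5]
grip_width: 0.108
finger_force: 78.9
```

```bash
python3 - <<'E'
from h import *
o=ctrl.get_obs(); print(o['position'],o['wrist_force'])
shot('side','s2'); c=cv2.imread('pics/s2.png')[200:480,180:460]; cv2.imwrite('pics/s2c.png',cv2.resize(c,None,fx=2,fy=2,interpolation=3))
E
```

```text
[0.53711081 0.24843128 0.14526891] [-1.84828787  1.98798331  5.54927994]
```

View pics/s2c.png

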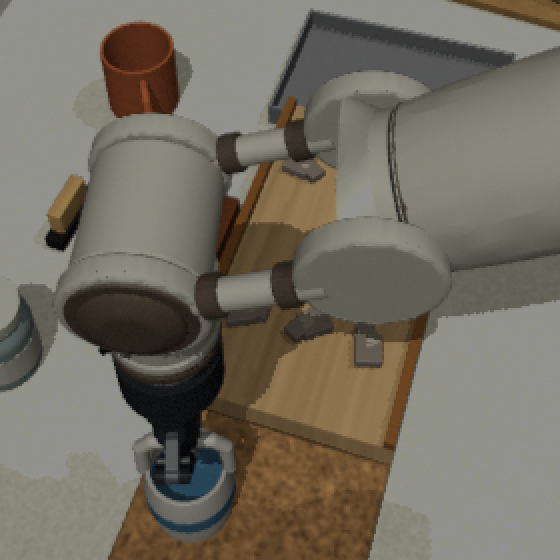

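The force changed to +5.5 N, so the pot stands on the slab at about (190,490) in the crop. Release, rise and look over pot B.

Emit:
arm_command --rows '[[[0, 0, 0, 0, 0, 0, 1], [0, 0, 0, 0, 0, 0, 1], [0, 0, 0, 0, 0, 0, 1], [0, 0, 0, 0, 0, 0, 1], [0, 0, 0, 0, 0, 0, 1]]]'

```text
clock: 6.08
position: [0.536, 0.2476, 0.1431]
orientation: [0.987, 0.162, -0.0, 0.0]
wrist_force: [0.2, -0.1, -0.5]
grip_width: 0.816
finger_force: 0.0
```

Emit:
arm_command --rows '[[[0, 0, 0, 0, 0, 0.02, 1], [0, 0, 0, 0, 0, 0.07, 1], [0, 0, 0, 0, 0, 0.07, 1], [0, 0, 0, 0, 0, 0.07, 1], [0, 0, 0, 0, 0, 0.07, 1]]]'

```text
clock: 6.5
position: [0.5358, 0.2476, 0.2958]
orientation: [0.987, 0.162, 0.0, 0.0]
wrist_force: [0.9, 0.2, 0.1]
grip_width: 0.998
finger_force: 0.0
```

Emit:
arm_command --rows '[[[0, 0, -0.035, -0.02, -0.06, 0, 1], [0, 0, -0.035, -0.02, -0.06, 0, 1], [0, 0, -0.035, -0.02, -0.06, 0, 1], [0, 0, -0.035, -0.02, -0.06, 0, 1], [0, 0, -0.035, -0.02, -0.06, 0, 1]]]'

```text
clock: 6.92
position: [0.4854, 0.0965, 0.2942]
orientation: [0.993, -0.115, 0.001, 0.0]
wrist_force: [1.8, -0.7, 0.8]
grip_width: 1.0
finger_force: 0.0
```

Emit:
arm_command --rows '[[[0, 0, -0.03, -0.025, -0.06, 0, 1], [0, 0, -0.026, -0.025, -0.06, 0, 1], [0, 0, 0, -0.025, -0.05, 0, 1], [0, 0, 0, -0.025, -0.02, 0, 1], [0, 0, 0, 0, 0, 0, 1]]]'

```text
clock: 7.33
position: [0.4349, 0.0009, 0.2942]
orientation: [0.98, -0.201, 0.0, 0.0]
wrist_force: [-0.5, 0.1, -0.2]
grip_width: 1.002
finger_force: 0.0
```

```bash
python3 - <<'E'
from h import *
o=ctrl.get_obs(); print(o['position'],o['orientation'],o['clock'])
shot('wrist','w2')
E
```

```text
[0.43488375 0.00091261 0.29416065] [ 9.79654888e-01 -2.00688541e-01  4.61296755e-04  4.42744735e-04] 7.3333
```

View pics/w2.png

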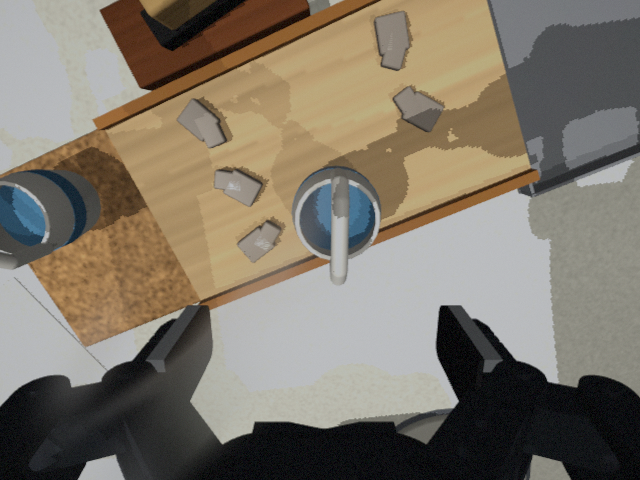

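```bash
python3 - <<'E'
from h import *
c=load('w2'); p,q=onz(c,(341,183),.17),onz(c,(339,279),.17); print(p,q,(p+q)/2,np.linalg.norm(p-q),np.arctan2(*(p-q)[1::-1]))
D=load('side0');d=lambda u,v:(u/2.6+194.7,v/2.6+199.7)
print(tri((c,(340,231)),(D,d(470,266))),tri((c,(340,183)),(D,d(433,242))),tri((c,(339,279)),(D,d(508,293))))
print(proj(c,(0.4349,.0009,.17)))
E
```

```text
[ 0.46381416 -0.02408311  0.17      ] [0.4020514  0.00299554 0.17      ] [ 0.43293278 -0.01054378  0.17      ] 0.06743806101631043 -0.41319074456172
(array([ 0.43040728, -0.01072866,  0.15965148]), [0.0009361100609343831, 0.0009361100609344372]) (array([ 0.46105684, -0.02379233,  0.15892297]), [0.001433967543785891, 0.001433967543785671]) (array([0.39886392, 0.00419644, 0.16124967]), [0.0003019699933861712, 0.00030196999338621207])
[[323.30204294 236.61588949]]
```

Pot B's handle bar runs from (341,183) to (339,279) in the image. That puts it at (0.433,-0.0105) with yaw -0.41, matching the tool. Descend and grip.

Emit:
arm_command --rows '[[[0, 0, 0, -0.001, -0.006, -0.051, 1], [0, 0, 0, -0.001, -0.006, -0.051, 1], [0, 0, 0, -0.001, -0.006, -0.051, 1], [0, 0, 0, -0.001, -0.005, -0.051, 1], [0, 0, 0, 0, 0, -0.051, 1]]]'

```text
clock: 7.8
position: [0.4348, -0.0082, 0.1652]
orientation: [0.98, -0.199, 0.001, -0.0]
wrist_force: [0.8, -0.2, -0.4]
grip_width: 1.003
finger_force: 0.0
```

Emit:
arm_command --rows '[[[0, 0, 0, 0, 0, 0, -1], [0, 0, 0, 0, 0, 0, -1], [0, 0, 0, 0, 0, 0, -1], [0, 0, 0, 0, 0, 0, -1], [0, 0, 0, 0, 0, 0, -1]]]'

```text
clock: 8.22
position: [0.4354, -0.0089, 0.1677]
orientation: [0.98, -0.199, 0.002, 0.0]
wrist_force: [-0.1, 0.1, -0.0]
grip_width: 0.301
finger_force: 0.0
```

Emit:
arm_command --rows '[[[0, 0, 0, 0, 0, 0, -1], [0, 0, 0, 0, 0, 0, -1], [0, 0, 0, 0, 0, 0, -1], [0, 0, 0, 0, 0, 0, -1], [0, 0, 0, 0, 0, 0, -1]]]'

```text
clock: 8.63
position: [0.4351, -0.0094, 0.1672]
orientation: [0.98, -0.199, 0.001, 0.0]
wrist_force: [-0.4, -1.8, 6.7]
grip_width: 0.108
finger_force: 78.0
```

Emit:
arm_command --rows '[[[0, 0, 0, 0, 0, 0.012, -1], [0, 0, 0, 0, 0, 0.016, -1], [0, 0, 0, 0, 0, 0.016, -1], [0, 0, 0, 0, 0, 0.012, -1], [0, 0, 0, 0, 0, 0.01, -1]]]'

```text
clock: 9.05
position: [0.4342, -0.0088, 0.1996]
orientation: [0.98, -0.199, 0.0, -0.0]
wrist_force: [0.6, -0.3, -3.7]
grip_width: 0.114
finger_force: 77.9
```

Emit:
arm_command --rows '[[[0, 0, 0, -0.001, 0.02, 0, -1], [0, 0, 0, -0.001, 0.035, 0, -1], [0, 0, 0, -0.001, 0.04, 0, -1], [0, 0, 0, -0.001, 0.04, 0, -1], [0, 0, 0, -0.001, 0.04, 0, -1]]]'

```text
clock: 9.47
position: [0.431, 0.0803, 0.1985]
orientation: [0.98, -0.199, -0.0, -0.0]
wrist_force: [0.5, 0.3, -4.0]
grip_width: 0.109
finger_force: 78.0
```

Emit:
arm_command --rows '[[[0, 0, 0, -0.001, 0.04, 0, -1], [0, 0, 0, -0.001, 0.04, 0, -1], [0, 0, 0, -0.001, 0.04, 0, -1], [0, 0, 0, -0.001, 0.04, 0, -1], [0, 0, 0, -0.001, 0.04, 0, -1]]]'

```text
clock: 9.88
position: [0.4283, 0.1804, 0.1984]
orientation: [0.98, -0.199, -0.0, -0.0]
wrist_force: [-0.1, -0.7, -2.6]
grip_width: 0.114
finger_force: 78.0
```

Emit:
arm_command --rows '[[[0, 0, 0, 0, 0.04, 0, -1], [0, 0, 0, 0, 0.04, 0, -1], [0, 0, 0, 0, 0.035, 0, -1], [0, 0, 0, 0, 0.02, 0, -1], [0, 0, 0, 0, 0, 0, -1]]]'

```text
clock: 10.3
position: [0.4283, 0.248, 0.1985]
orientation: [0.98, -0.198, -0.0, -0.0]
wrist_force: [0.1, -0.2, -3.8]
grip_width: 0.108
finger_force: 78.1
```

Emit:
arm_command --rows '[[[0, 0, 0, 0, 0, -0.02, -1], [0, 0, 0, 0, 0, -0.03, -1], [0, 0, 0, 0, 0, -0.03, -1], [0, 0, 0, 0, 0, -0.018, -1], [0, 0, 0, 0, 0, -0.006, -1]]]'

```text
clock: 10.72
position: [0.4276, 0.2449, 0.1443]
orientation: [0.98, -0.2, -0.002, 0.001]
wrist_force: [-1.0, 0.4, -4.8]
grip_width: 0.112
finger_force: 78.1
```

Emit:
arm_command --rows '[[[0, 0, 0, 0, 0, -0.004, -1], [0, 0, 0, 0, 0, -0.002, -1], [0, 0, 0, 0, 0, 0, -1], [0, 0, 0, 0, 0, 0, -1], [0, 0, 0, 0, 0, 0, -1]]]'

```text
clock: 11.13
position: [0.4296, 0.2463, 0.1445]
orientation: [0.98, -0.199, 0.001, -0.0]
wrist_force: [-0.3, 0.8, -3.9]
grip_width: 0.111
finger_force: 78.1
```

Emit:
arm_command --rows '[[[0, 0, 0, 0, 0, -0.002, -1], [0, 0, 0, 0, 0, 0, -1], [0, 0, 0, 0, 0, 0, -1], [0, 0, 0, 0, 0, 0, -1], [0, 0, 0, 0, 0, 0, -1]]]'

```text
clock: 11.55
position: [0.4291, 0.2462, 0.1428]
orientation: [0.98, -0.199, 0.0, -0.0]
wrist_force: [0.4, 1.0, -3.5]
grip_width: 0.109
finger_force: 78.1
```

Emit:
arm_command --rows '[[[0, 0, 0, 0, 0, -0.003, -1], [0, 0, 0, 0, 0, 0, -1], [0, 0, 0, 0, 0, 0, -1], [0, 0, 0, 0, 0, 0, 1], [0, 0, 0, 0, 0, 0, 1]]]'

```text
clock: 11.97
position: [0.4293, 0.2464, 0.1414]
orientation: [0.98, -0.199, 0.0, -0.0]
wrist_force: [-0.1, 0.0, -0.2]
grip_width: 0.379
finger_force: 0.0
```

Emit:
arm_command --rows '[[[0, 0, 0, 0, 0, 0, 1], [0, 0, 0, 0, 0, 0, 1], [0, 0, 0, 0, 0, 0, 1], [0, 0, 0, 0, 0, 0, 1], [0, 0, 0, 0, 0, 0, 1]]]'

```text
clock: 12.38
position: [0.429, 0.2462, 0.1413]
orientation: [0.98, -0.199, -0.0, 0.0]
wrist_force: [-0.1, -0.1, 0.2]
grip_width: 1.0
finger_force: 0.0
```

Emit:
arm_command --rows '[[[0, 0, 0, 0, 0, 0.02, 1], [0, 0, 0, 0, 0, 0.07, 1], [0, 0, 0, 0, 0, 0.07, 1], [0, 0, 0, 0, 0, 0.07, 1], [0, 0, 0, 0, 0, 0.07, 1]]]'

```text
clock: 12.8
position: [0.4287, 0.2461, 0.2938]
orientation: [0.98, -0.199, 0.0, -0.0]
wrist_force: [1.1, -0.7, -0.6]
grip_width: 1.001
finger_force: 0.0
```

Emit:
arm_command --rows '[[[0, 0, 0.034, 0.0204, -0.0228, 0, 1], [0, 0, 0.034, 0.0204, -0.0228, 0, 1], [0, 0, 0.034, 0.0204, -0.0228, 0, 1], [0, 0, 0.034, 0.0204, -0.0228, 0, 1], [0, 0, 0.034, 0.0204, -0.0228, 0, 1]]]'

```text
clock: 13.22
position: [0.4805, 0.1887, 0.2923]
orientation: [0.998, 0.069, 0.0, -0.0]
wrist_force: [0.8, 0.8, -0.3]
grip_width: 0.998
finger_force: 0.0
```

Emit:
arm_command --rows '[[[0, 0, 0.034, 0.0204, -0.0228, 0, 1], [0, 0, 0.034, 0.0204, -0.0228, 0, 1], [0, 0, 0.034, 0.0204, -0.0228, 0, 1], [0, 0, 0.034, 0.0204, -0.0228, 0, 1], [0, 0, 0.034, 0.0204, -0.0228, 0, 1]]]'

```text
clock: 13.63
position: [0.5315, 0.1316, 0.2922]
orientation: [0.944, 0.33, 0.0, 0.0]
wrist_force: [-0.4, -0.4, 0.3]
grip_width: 0.999
finger_force: 0.0
```

Emit:
arm_command --rows '[[[0, 0, 0.034, 0.0204, -0.0228, 0, 1], [0, 0, 0.034, 0.0204, -0.0228, 0, 1], [0, 0, 0.034, 0.0204, -0.0228, 0, 1], [0, 0, 0.034, 0.0204, -0.0228, 0, 1], [0, 0, 0.034, 0.0204, -0.0228, 0, 1]]]'

```text
clock: 14.05
position: [0.5825, 0.0746, 0.2921]
orientation: [0.823, 0.567, 0.0, 0.0]
wrist_force: [0.2, 0.9, 0.2]
grip_width: 0.998
finger_force: 0.0
```

Emit:
arm_command --rows '[[[0, 0, 0.034, 0.0204, -0.0228, 0, 1], [0, 0, 0.034, 0.0204, -0.0228, 0, 1], [0, 0, 0.034, 0.0204, -0.0228, 0, 1], [0, 0, 0.034, 0.0204, -0.0228, 0, 1], [0, 0, 0.034, 0.0204, -0.0228, 0, 1]]]'

```text
clock: 14.47
position: [0.6335, 0.0176, 0.2921]
orientation: [0.644, 0.765, 0.0, 0.0]
wrist_force: [1.0, -0.3, 0.2]
grip_width: 1.0
finger_force: 0.0
```

```bash
python3 - <<'E'
from h import *
o=ctrl.get_obs(); q=o['orientation'];print(o['position'],2*np.arctan2(q[1],q[0]),o['clock'],o['joint_pos'])
shot('wrist','w3')
E
```

```text
[0.63348336 0.01762428 0.29213314] 1.7408551695613963 14.4667 [-1.62535726e-01  2.84591379e-01  1.36352232e+00  1.01535676e-05
  1.49301477e+00 -3.32595355e-01]
```

View pics/w3.png

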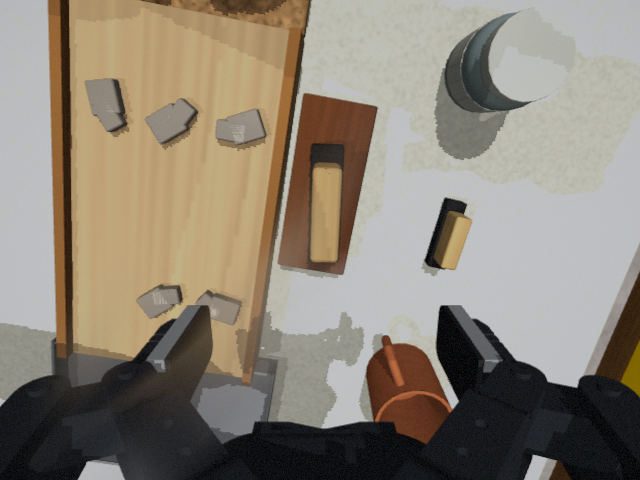

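Scraper grip top corners: (313,164), (342,164), (311,259), (338,263). It is larger than the decoy at (452,235). All five chips are undisturbed.

```bash
python3 - <<'E'
from h import *
c=load('w3'); w1=load('w1')
P=[onz(c,u,.115) for u in [(313,164),(342,164),(338,263),(311,259)]]; print(np.round(P,4),np.mean(P,0))
print(tri((c,(313,164)),(w1,(268,84))),tri((c,(342,164)),(w1,(277,50))),tri((c,(338,263)),(w1,(374,68))),tri((c,(311,259)),(w1,(365,102))))
m=(P[0]+P[1]-P[2]-P[3]); print('yaw',np.arctan2(-m[0],m[1]))
for u in [(103,105),(171,120),(240,129),(160,300),(219,307)]: print(onz(c,u,.054).round(3))
E
```

```text
[[ 0.6173  0.0591  0.115 ]
 [ 0.6396  0.0629  0.115 ]
 [ 0.6512 -0.0184  0.115 ]
 [ 0.6283 -0.0187  0.115 ]] [0.634119   0.02125864 0.115     ]
(array([0.61642272, 0.05728975, 0.09507088]), [0.0007219414473476395, 0.000721941447347765]) (array([0.64255798, 0.05986033, 0.08266546]), [0.0009241116966872008, 0.0009241116966869739]) (array([ 0.65081612, -0.01776896,  0.11649137]), [0.0002695368750657917, 0.00026953687506553735]) (array([ 0.6275032 , -0.02040743,  0.10951325]), [0.0009282120764144849, 0.0009282120764145346])
yaw 0.14064882484599064
[0.423 0.073 0.054]
[0.483 0.07  0.054]
[0.546 0.073 0.054]
[ 0.482 -0.112  0.054]
[ 0.543 -0.109  0.054]
```

Emit:
arm_command --rows '[[[0, 0, -0.006, 0.001, 0.004, -0.06, 1], [0, 0, 0, 0, 0, -0.06, 1], [0, 0, 0, 0, 0, -0.06, 1], [0, 0, 0, 0, 0, -0.05, 1], [0, 0, 0, 0, 0, -0.04, 1]]]' --force 100

```text
clock: 14.93
position: [0.6323, 0.0207, 0.1543]
orientation: [0.654, 0.756, -0.001, -0.001]
wrist_force: [0.4, 0.7, -0.7]
grip_width: 0.998
finger_force: 0.0
```

Emit:
arm_command --rows '[[[0, 0, 0, 0, 0, -0.04, 1], [0, 0, 0, 0, 0, -0.035, 1], [0, 0, 0, 0, 0, -0.03, 1], [0, 0, 0, 0, 0, -0.017, 1], [0, 0, 0, 0, 0, -0.008, 1]]]'

```text
clock: 15.35
position: [0.6326, 0.0206, 0.0902]
orientation: [0.654, 0.756, -0.001, -0.001]
wrist_force: [-0.7, -0.2, 0.1]
grip_width: 1.004
finger_force: 0.0
```

Emit:
arm_command --rows '[[[0, 0, 0, 0, 0, 0, -1], [0, 0, 0, 0, 0, 0, -1], [0, 0, 0, 0, 0, 0, -1], [0, 0, 0, 0, 0, 0, -1], [0, 0, 0, 0, 0, 0, -1]]]'

```text
clock: 15.77
position: [0.6341, 0.0201, 0.0923]
orientation: [0.654, 0.757, 0.0, 0.001]
wrist_force: [-0.4, 0.4, -1.4]
grip_width: 0.298
finger_force: 0.0
```

Emit:
arm_command --rows '[[[0, 0, 0, 0, 0, 0, -1], [0, 0, 0, 0, 0, 0, -1], [0, 0, 0, 0, 0, 0, -1], [0, 0, 0, 0, 0, 0, -1], [0, 0, 0, 0, 0, 0, -1]]]'

```text
clock: 16.18
position: [0.6344, 0.0201, 0.0925]
orientation: [0.654, 0.757, 0.001, 0.001]
wrist_force: [-0.0, 0.1, 5.8]
grip_width: 0.27
finger_force: 98.6
```

Emit:
arm_command --rows '[[[0, 0, 0, 0, 0, 0.015, -1], [0, 0, 0, 0, 0, 0.03, -1], [0, 0, 0, 0, 0, 0.03, -1], [0, 0, 0, 0, 0, 0.03, -1], [0, 0, 0, 0, 0, 0.03, -1]]]'

```text
clock: 16.6
position: [0.6325, 0.0203, 0.1584]
orientation: [0.654, 0.757, -0.001, -0.001]
wrist_force: [0.1, 0.2, -3.3]
grip_width: 0.265
finger_force: 97.9
```

Emit:
arm_command --rows '[[[0, 0, -0.036, -0.0255, 0.014, 0, -1], [0, 0, -0.036, -0.0255, 0.014, 0, -1], [0, 0, -0.036, -0.0255, 0.014, 0, -1], [0, 0, -0.036, -0.0255, 0.014, 0, -1], [0, 0, -0.036, -0.0255, 0.014, 0, -1]]]'

```text
clock: 17.02
position: [0.5682, 0.0555, 0.1579]
orientation: [0.84, 0.542, -0.001, -0.001]
wrist_force: [-0.0, 0.6, -3.0]
grip_width: 0.269
finger_force: 98.1
```

Emit:
arm_command --rows '[[[0, 0, -0.036, -0.0255, 0.014, 0, -1], [0, 0, -0.036, -0.0255, 0.014, 0, -1], [0, 0, -0.036, -0.0255, 0.014, 0, -1], [0, 0, -0.036, -0.0255, 0.014, 0, -1], [0, 0, -0.036, -0.0255, 0.014, 0, -1]]]'

```text
clock: 17.43
position: [0.5044, 0.0905, 0.158]
orientation: [0.958, 0.286, -0.001, -0.0]
wrist_force: [0.4, -0.9, -2.7]
grip_width: 0.27
finger_force: 98.1
```

Emit:
arm_command --rows '[[[0, 0, -0.036, -0.0255, 0.014, 0, -1], [0, 0, -0.036, -0.0255, 0.014, 0, -1], [0, 0, -0.036, -0.0255, 0.014, 0, -1], [0, 0, -0.036, -0.0255, 0.014, 0, -1], [0, 0, -0.036, -0.0255, 0.014, 0, -1]]]'

```text
clock: 17.85
position: [0.4407, 0.1255, 0.1581]
orientation: [1.0, 0.007, -0.001, 0.0]
wrist_force: [-0.6, 0.2, -1.9]
grip_width: 0.27
finger_force: 98.1
```

```bash
python3 - <<'E'
from h import *
o=ctrl.get_obs(); q=o['orientation'];print(o['position'],2*np.arctan2(q[1],q[0]),o['clock'],o['grip_width'],o['wrist_force'])
shot('side','s3');c=cv2.imread('pics/s3.png')[200:480,180:460]; cv2.imwrite('pics/s3c.png',cv2.resize(c,None,fx=2,fy=2,interpolation=3))
E
```

```text
[0.44068601 0.12545507 0.15806571] 0.014607363957267024 17.85 0.26993446215532524 [-0.58716021  0.19978485 -1.87933863]
```

View pics/s3c.png

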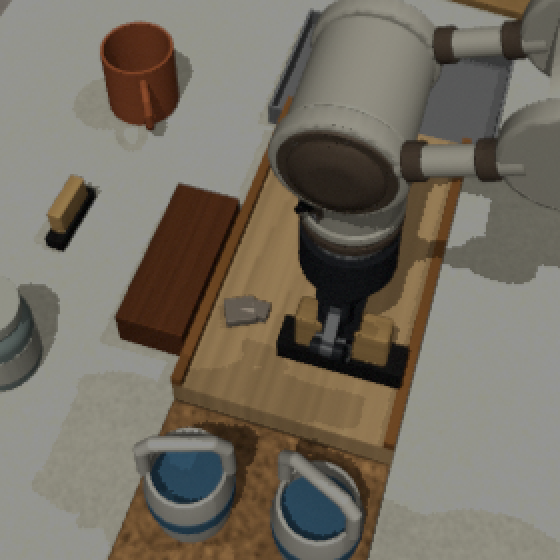

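The scraper is held squarely over the end of the board. Both pots are upright on the slab at (190,490) and (318,510). Lower it and wipe the -x lane.

Emit:
arm_command --rows '[[[0, 0, -0.004, 0.005, 0, -0.03, -1], [0, 0, 0, 0, 0, -0.035, -1], [0, 0, 0, 0, 0, -0.03, -1], [0, 0, 0, 0, 0, -0.02, -1], [0, 0, 0, 0, 0, -0.01, -1]]]'

```text
clock: 18.32
position: [0.4472, 0.125, 0.0977]
orientation: [1.0, 0.004, 0.002, 0.0]
wrist_force: [1.9, -1.0, 19.3]
grip_width: 0.268
finger_force: 100.9
```

Emit:
arm_command --rows '[[[0, 0, 0, 0, 0, -0.002, -1], [0, 0, 0, 0, 0, 0, -1], [0, 0, 0, 0, 0, 0, -1], [0, 0, 0, 0, 0, 0, -1], [0, 0, 0, 0, 0, 0, -1]]]'

```text
clock: 18.73
position: [0.4474, 0.1249, 0.0975]
orientation: [1.0, 0.004, 0.003, 0.0]
wrist_force: [2.9, -0.2, 6.4]
grip_width: 0.264
finger_force: 99.9
```

```bash
python3 - <<'E'
from h import *
c=shot('side','s4');a=c['img'][290:430,270:430]; cv2.imwrite('pics/s4c.png',cv2.resize(a,None,fx=4,fy=4,interpolation=3))
c=shot('scene','n4')
E
```

```text
(no output)
```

View pics/s4c.png

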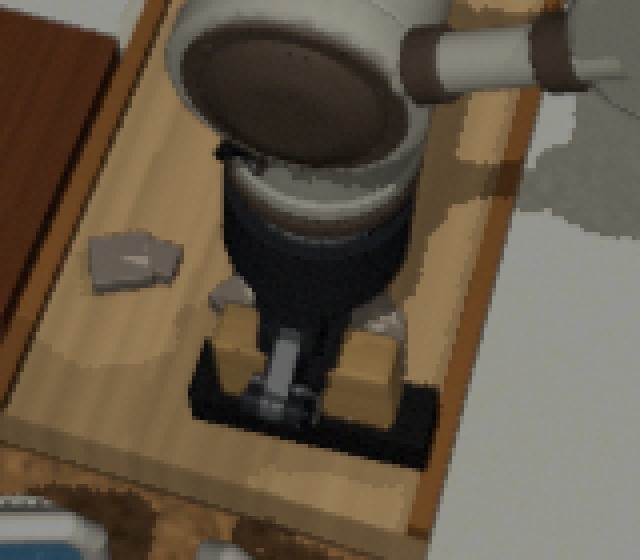

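The foot's bottom corners are at about (318,394) and (378.5,406); the -x end overlaps the rail and the grip is off-centre. I'll compute the offset.

```bash
python3 - <<'E'
from h import *
c=load('s4')
f=lambda u,v:(u/4+269.6,v/4+289.6)
for n,u,z in [('L bot',(190,418),.047),('L top',(190,392),.072),('R bot',(430,467),.047),('R top',(436,435),.072),('Rrail inner at same y top',(440,430),.057)]: print(n,onz(c,f(*u),z).round(4))
print(ctrl.get_obs()['position'])
E
```

```text
L bot [0.4948 0.1402 0.047 ]
L top [0.4947 0.1398 0.072 ]
R bot [0.3845 0.1306 0.047 ]
R top [0.3846 0.1271 0.072 ]
Rrail inner at same y top [0.3839 0.1169 0.057 ]
[0.44743533 0.12495172 0.09748295]
```

Emit:
arm_command --rows '[[[0, 0, 0, 0, 0, 0.02, -1], [0, 0, 0, 0.01, 0, 0.02, -1], [0, 0, 0, 0.01, 0, 0, -1], [0, 0, 0, 0.008, 0, 0, -1], [0, 0, 0, 0, 0, 0, -1]]]'

```text
clock: 19.25
position: [0.4596, 0.1251, 0.1153]
orientation: [1.0, 0.004, 0.0, 0.0]
wrist_force: [0.4, 0.8, -2.7]
grip_width: 0.272
finger_force: 98.4
```

Emit:
arm_command --rows '[[[0, 0, 0, 0, 0, -0.014, -1], [0, 0, 0, 0, 0, -0.012, -1], [0, 0, 0, 0, 0, -0.006, -1], [0, 0, 0, 0, 0, -0.004, -1], [0, 0, 0, 0, 0, 0, -1]]]'

```text
clock: 19.67
position: [0.458, 0.1253, 0.0974]
orientation: [1.0, 0.004, -0.001, 0.0]
wrist_force: [-3.2, -0.7, 3.7]
grip_width: 0.269
finger_force: 99.4
```

Emit:
arm_command --rows '[[[0, 0, 0, 0, 0, -0.004, -1], [0, 0, 0, 0, 0, 0, -1], [0, 0, 0, 0, 0, 0, -1], [0, 0, 0, 0, 0, 0, -1], [0, 0, 0, 0, 0, 0, -1]]]'

```text
clock: 20.08
position: [0.4583, 0.1253, 0.0971]
orientation: [1.0, 0.004, -0.001, 0.0]
wrist_force: [-11.8, -1.1, 19.8]
grip_width: 0.269
finger_force: 101.5
```

```bash
python3 - <<'E'
from h import *
print(ctrl.get_obs()['position'])
c=shot('side','s5');a=c['img'][330:430,290:420]; d=shot('wrist','w5')['img'];
cv2.imwrite('pics/s5c.png',np.hstack([cv2.resize(a,(520,400),interpolation=3),cv2.resize(d,(280,210)).repeat(1,0) if 0 else np.vstack([cv2.resize(d,(280,210)),np.zeros((190,280,3),np.uint8)])]))
E
```

```text
[0.45834696 0.12532265 0.09709153]
```

View pics/s5c.png

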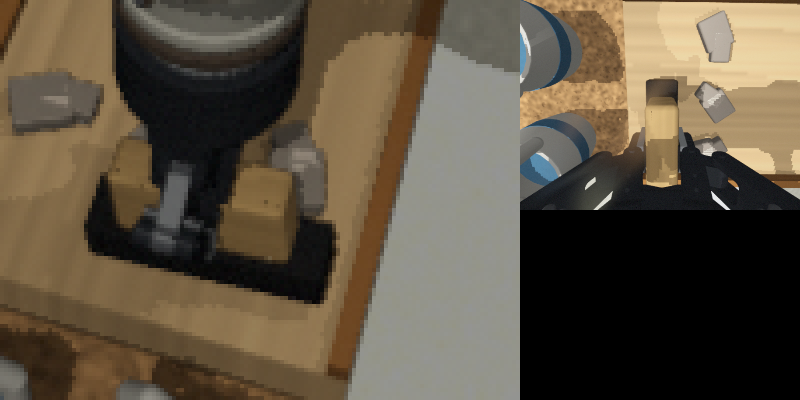

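Pressing it flat shows it was pushed about 5 mm up in the grip by the rail edge. It now sits clear of the rail, covering the -x and middle chips. Ease off and wipe.

Emit:
arm_command --rows '[[[0, 0, 0, 0, 0, 0.003, -1], [0, 0, 0, 0, -0.01, 0, -1], [0, 0, 0, 0, -0.016, 0, -1], [0, 0, 0, 0, -0.016, 0, -1], [0, 0, 0, 0, -0.016, 0, -1]]]'

```text
clock: 20.6
position: [0.4594, 0.0956, 0.0971]
orientation: [1.0, 0.004, 0.001, -0.0]
wrist_force: [1.0, 3.8, 3.6]
grip_width: 0.268
finger_force: 99.0
```

Emit:
arm_command --rows '[[[0, 0, 0, 0, -0.018, 0, -1], [0, 0, 0, 0, -0.018, 0, -1], [0, 0, 0, 0, -0.018, 0, -1], [0, 0, 0, 0, -0.018, 0, -1], [0, 0, 0, 0, -0.018, 0, -1]]]'

```text
clock: 21.02
position: [0.4591, 0.0503, 0.0971]
orientation: [1.0, 0.004, 0.0, -0.0]
wrist_force: [0.1, 4.8, 5.9]
grip_width: 0.269
finger_force: 99.3
```

Emit:
arm_command --rows '[[[0, 0, 0, 0, -0.018, 0, -1], [0, 0, 0, 0, -0.018, 0, -1], [0, 0, 0, 0, -0.018, 0, -1], [0, 0, 0, 0, -0.018, 0, -1], [0, 0, 0, 0, -0.018, 0, -1]]]'

```text
clock: 21.43
position: [0.4589, 0.0053, 0.0971]
orientation: [1.0, 0.004, 0.0, -0.0]
wrist_force: [-0.4, 5.3, 6.7]
grip_width: 0.267
finger_force: 99.3
```

Emit:
arm_command --rows '[[[0, 0, 0, 0, -0.018, 0, -1], [0, 0, 0, 0, -0.018, 0, -1], [0, 0, 0, 0, -0.018, 0, -1], [0, 0, 0, 0, -0.018, 0, -1], [0, 0, 0, 0, -0.018, 0, -1]]]'

```text
clock: 21.85
position: [0.4588, -0.0396, 0.0971]
orientation: [1.0, 0.004, 0.0, -0.0]
wrist_force: [1.0, 4.5, 7.0]
grip_width: 0.269
finger_force: 99.4
```

Emit:
arm_command --rows '[[[0, 0, 0, 0, -0.018, 0, -1], [0, 0, 0, 0, -0.018, 0, -1], [0, 0, 0, 0, -0.018, 0, -1], [0, 0, 0, 0, -0.018, 0, -1], [0, 0, 0, 0, -0.018, 0, -1]]]'

```text
clock: 22.27
position: [0.4586, -0.0844, 0.0971]
orientation: [1.0, 0.004, 0.0, -0.001]
wrist_force: [0.8, 5.0, 7.4]
grip_width: 0.268
finger_force: 99.5
```

Emit:
arm_command --rows '[[[0, 0, 0, 0, -0.018, 0, -1], [0, 0, 0, 0, -0.018, 0, -1], [0, 0, 0, 0, -0.018, 0, -1], [0, 0, 0, 0, -0.018, 0, -1], [0, 0, 0, 0, -0.018, 0, -1]]]'

```text
clock: 22.68
position: [0.4585, -0.1293, 0.0971]
orientation: [1.0, 0.004, -0.0, -0.001]
wrist_force: [1.1, 5.8, 8.4]
grip_width: 0.27
finger_force: 99.6
```

Emit:
arm_command --rows '[[[0, 0, 0, 0, -0.018, 0.001, -1], [0, 0, 0, 0, -0.018, 0.001, -1], [0, 0, 0, 0, -0.018, 0.001, -1], [0, 0, 0, 0, -0.018, 0, -1], [0, 0, 0, 0, -0.018, 0, -1]]]'

```text
clock: 23.1
position: [0.4579, -0.1747, 0.0976]
orientation: [1.0, 0.004, -0.001, -0.0]
wrist_force: [0.7, 0.1, -1.0]
grip_width: 0.266
finger_force: 98.3
```

Emit:
arm_command --rows '[[[0, 0, 0, 0, -0.018, 0.001, -1], [0, 0, 0, 0, -0.018, 0.001, -1], [0, 0, 0, 0, -0.018, 0.001, -1], [0, 0, 0, 0, -0.018, 0, -1], [0, 0, 0, 0, -0.018, 0, -1]]]'

```text
clock: 23.52
position: [0.4587, -0.2198, 0.0997]
orientation: [1.0, 0.004, -0.0, 0.0]
wrist_force: [-0.3, -1.3, -2.5]
grip_width: 0.266
finger_force: 98.3
```

```bash
python3 - <<'E'
from h import *
print(ctrl.get_obs()['position'])
for n in ['scene','side','wrist']: shot(n,n+'6')
c=load('side6')['img'][200:440,200:440];w=load('wrist6')['img']
a=load('scene6')['img'][180:280,200:480]
cv2.imwrite('pics/c6.png',np.hstack([cv2.resize(c,(480,480),interpolation=3),np.vstack([cv2.resize(w,(320,240)),cv2.resize(a,(320,114)),np.zeros((126,320,3),np.uint8)])]))
E
```

```text
[ 0.45868733 -0.2197543   0.09970951]
```

View pics/c6.png

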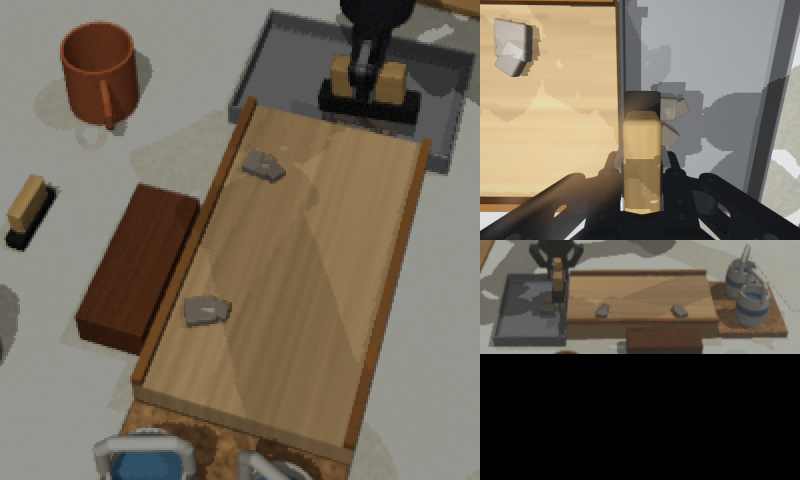

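Pass one cleared three chips into the tray. Two remain near the +x rail, at crop (263,165) and (207,310). Lift, go back and wipe the +x lane.

Emit:
arm_command --rows '[[[0, 0, 0, 0, 0, 0.03, -1], [0, 0, 0, 0, 0, 0.05, -1], [0, 0, 0, 0, 0, 0.04, -1], [0, 0, 0, 0.012, 0.03, 0, -1], [0, 0, 0, 0.012, 0.06, 0, -1]]]'

```text
clock: 24.08
position: [0.4722, -0.1759, 0.162]
orientation: [1.0, 0.002, 0.002, 0.002]
wrist_force: [0.7, 0.5, -2.1]
grip_width: 0.267
finger_force: 98.4
```

Emit:
arm_command --rows '[[[0, 0, 0, 0.012, 0.07, 0, -1], [0, 0, 0, 0.012, 0.07, 0, -1], [0, 0, 0, 0.012, 0.07, 0, -1], [0, 0, 0, 0.012, 0.07, 0, -1], [0, 0, 0, 0.012, 0.07, 0, -1]]]'

```text
clock: 24.5
position: [0.5005, 0.0034, 0.1597]
orientation: [1.0, 0.004, -0.0, -0.0]
wrist_force: [0.5, 0.3, -2.9]
grip_width: 0.272
finger_force: 98.4
```

Emit:
arm_command --rows '[[[0, 0, 0, 0.012, 0.07, 0, -1], [0, 0, 0, 0.012, 0.07, 0, -1], [0, 0, 0, 0.008, 0.06, 0, -1], [0, 0, 0, 0, 0.03, 0, -1], [0, 0, 0, 0, 0.02, 0, -1]]]'

```text
clock: 24.92
position: [0.5162, 0.1287, 0.1596]
orientation: [1.0, 0.005, -0.0, -0.0]
wrist_force: [0.4, 0.6, -2.7]
grip_width: 0.267
finger_force: 98.6
```

Emit:
arm_command --rows '[[[0, 0, 0, 0, 0, -0.03, -1], [0, 0, 0, 0, 0, -0.04, -1], [0, 0, 0, 0, 0, -0.025, -1], [0, 0, 0, 0, 0, -0.01, -1], [0, 0, 0, 0, 0, 0, -1]]]'

```text
clock: 25.33
position: [0.5154, 0.1259, 0.1058]
orientation: [1.0, 0.004, -0.002, 0.0]
wrist_force: [-0.0, 1.0, -3.0]
grip_width: 0.267
finger_force: 98.7
```

Check by numbers that the two chips were not nudged meanwhile, then lower.

Emit:
arm_command --rows '[[[0, 0, 0, 0, 0, -0.012, -1], [0, 0, 0, 0, 0, -0.004, -1], [0, 0, 0, 0, 0, 0, -1], [0, 0, 0, 0, 0, 0, -1], [0, 0, 0, 0, 0, 0, -1]]]'

```text
clock: 25.75
position: [0.5172, 0.1262, 0.0999]
orientation: [1.0, 0.004, 0.001, -0.0]
wrist_force: [-0.2, 0.4, -2.6]
grip_width: 0.268
finger_force: 98.7
```

Emit:
arm_command --rows '[[[0, 0, 0, 0, -0.012, 0, -1], [0, 0, 0, 0, -0.016, 0, -1], [0, 0, 0, 0, -0.018, 0, -1], [0, 0, 0, 0, -0.018, 0, -1], [0, 0, 0, 0, -0.018, 0, -1]]]'

```text
clock: 26.17
position: [0.5168, 0.084, 0.0994]
orientation: [1.0, 0.004, 0.0, 0.0]
wrist_force: [0.4, 1.1, -2.6]
grip_width: 0.269
finger_force: 98.7
```

Emit:
arm_command --rows '[[[0, 0, 0, 0, -0.018, 0, -1], [0, 0, 0, 0, -0.018, 0, -1], [0, 0, 0, 0, -0.018, 0, -1], [0, 0, 0, 0, -0.018, 0, -1], [0, 0, 0, 0, -0.018, 0, -1]]]'

```text
clock: 26.58
position: [0.5168, 0.0392, 0.0993]
orientation: [1.0, 0.004, -0.0, -0.0]
wrist_force: [0.7, -1.1, -2.2]
grip_width: 0.27
finger_force: 98.7
```

Emit:
arm_command --rows '[[[0, 0, 0, 0, -0.018, -0.002, -1], [0, 0, 0, 0, -0.018, 0, -1], [0, 0, 0, 0, -0.018, 0, -1], [0, 0, 0, 0, -0.018, 0, -1], [0, 0, 0, 0, -0.018, 0, -1]]]'

```text
clock: 27.0
position: [0.5168, -0.0057, 0.0983]
orientation: [1.0, 0.004, -0.0, 0.0]
wrist_force: [0.2, 1.2, -2.4]
grip_width: 0.268
finger_force: 98.7
```

Emit:
arm_command --rows '[[[0, 0, 0, 0, -0.018, 0, -1], [0, 0, 0, 0, -0.018, 0, -1], [0, 0, 0, 0, -0.018, 0, -1], [0, 0, 0, 0, -0.018, 0, -1], [0, 0, 0, 0, -0.018, 0, -1]]]'

```text
clock: 27.42
position: [0.5168, -0.0507, 0.0983]
orientation: [1.0, 0.004, 0.0, -0.0]
wrist_force: [-0.6, 0.2, -2.3]
grip_width: 0.268
finger_force: 98.7
```

Emit:
arm_command --rows '[[[0, 0, 0, 0, -0.018, 0, -1], [0, 0, 0, 0, -0.018, 0, -1], [0, 0, 0, 0, -0.018, 0, -1], [0, 0, 0, 0, -0.018, 0, -1], [0, 0, 0, 0, -0.018, 0, -1]]]'

```text
clock: 27.83
position: [0.5168, -0.0957, 0.0983]
orientation: [1.0, 0.004, 0.0, -0.0]
wrist_force: [-0.4, 0.1, -2.3]
grip_width: 0.272
finger_force: 98.7
```

Emit:
arm_command --rows '[[[0, 0, 0, 0, -0.018, 0, -1], [0, 0, 0, 0, -0.018, 0, -1], [0, 0, 0, 0, -0.018, 0, -1], [0, 0, 0, 0, -0.018, 0, -1], [0, 0, 0, 0, -0.018, 0, -1]]]'

```text
clock: 28.25
position: [0.5168, -0.1407, 0.0983]
orientation: [1.0, 0.004, 0.0, -0.0]
wrist_force: [-0.3, -0.2, -1.7]
grip_width: 0.27
finger_force: 98.7
```

Emit:
arm_command --rows '[[[0, 0, 0, 0, -0.018, 0.001, -1], [0, 0, 0, 0, -0.018, 0.001, -1], [0, 0, 0, 0, -0.018, 0.001, -1], [0, 0, 0, 0, -0.018, 0, -1], [0, 0, 0, 0, -0.018, 0, -1]]]'

```text
clock: 28.67
position: [0.5168, -0.1858, 0.0999]
orientation: [1.0, 0.004, 0.0, 0.0]
wrist_force: [0.3, -0.1, -2.1]
grip_width: 0.273
finger_force: 98.7
```

Emit:
arm_command --rows '[[[0, 0, 0, 0, -0.018, 0.001, -1], [0, 0, 0, 0, -0.018, 0.001, -1], [0, 0, 0, 0, -0.018, 0.001, -1], [0, 0, 0, 0, -0.018, 0, -1], [0, 0, 0, 0, -0.018, 0, -1]]]'

```text
clock: 29.08
position: [0.5168, -0.2307, 0.1014]
orientation: [1.0, 0.004, 0.0, 0.0]
wrist_force: [0.3, 0.2, -2.2]
grip_width: 0.265
finger_force: 98.7
```

Emit:
arm_command --rows '[[[0, 0, 0, 0, 0, 0.03, -1], [0, 0, 0, 0, 0.03, 0.05, -1], [0, 0, 0, 0.01, 0.05, 0.06, -1], [0, 0, 0, 0.01, 0.06, 0.06, -1], [0, 0, 0, 0.01, 0.06, 0, -1]]]'

```text
clock: 29.5
position: [0.5353, -0.132, 0.2078]
orientation: [1.0, 0.003, 0.006, 0.003]
wrist_force: [1.5, -1.1, -1.3]
grip_width: 0.265
finger_force: 98.9
```

```bash
python3 - <<'E'
from h import *
print(ctrl.get_obs()['position'])
for n in ['scene','side','wrist']: shot(n,n+'7')
c=load('side7')['img'][200:440,200:440];w=load('wrist7')['img']
a=load('scene7')['img'][180:280,200:480]
cv2.imwrite('pics/c7.png',np.hstack([cv2.resize(c,(480,480),interpolation=3),np.vstack([cv2.resize(w,(320,240)),cv2.resize(a,(320,114)),np.zeros((126,320,3),np.uint8)])]))
E
```

```text
[ 0.53528666 -0.13202384  0.20783407]
```

View pics/c7.png

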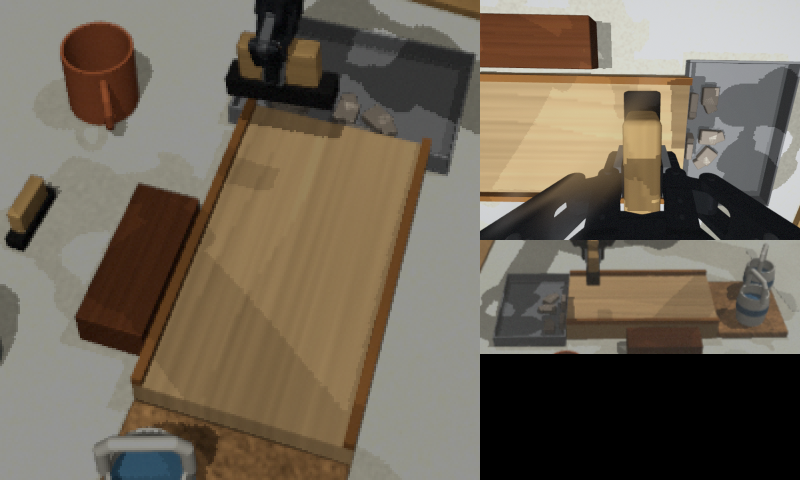

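The board is clear, and I can see four or more chips in the tray (wrist crop x 690–712, y 95–160). Return the scraper to its rest.

Emit:
arm_command --rows '[[[0, 0, 0.033, 0.0128, 0.0224, 0, -1], [0, 0, 0.033, 0.0128, 0.0224, 0, -1], [0, 0, 0.033, 0.0128, 0.0224, 0, -1], [0, 0, 0.033, 0.0128, 0.0224, 0, -1], [0, 0, 0.033, 0.0128, 0.0224, 0, -1]]]'

```text
clock: 30.07
position: [0.5634, -0.0753, 0.1995]
orientation: [0.965, 0.262, -0.001, -0.0]
wrist_force: [0.7, -1.3, -3.4]
grip_width: 0.269
finger_force: 99.2
```

Emit:
arm_command --rows '[[[0, 0, 0.033, 0.0128, 0.0224, 0, -1], [0, 0, 0.033, 0.0128, 0.0224, 0, -1], [0, 0, 0.033, 0.0128, 0.0224, 0, -1], [0, 0, 0.033, 0.0128, 0.0224, 0, -1], [0, 0, 0.033, 0.0128, 0.0224, 0, -1]]]'

```text
clock: 30.48
position: [0.5955, -0.0193, 0.1993]
orientation: [0.866, 0.501, -0.001, -0.001]
wrist_force: [-0.3, 0.2, -2.1]
grip_width: 0.267
finger_force: 99.2
```

Emit:
arm_command --rows '[[[0, 0, 0.033, 0.0128, 0.0224, 0, -1], [0, 0, 0.033, 0.0128, 0.0224, 0, -1], [0, 0, 0.033, 0.0128, 0.0224, 0, -1], [0, 0, 0.033, 0.0128, 0.0224, 0, -1], [0, 0, 0.034, 0.0128, 0.0224, 0, -1]]]'

```text
clock: 30.9
position: [0.6277, 0.0365, 0.1992]
orientation: [0.707, 0.707, -0.001, -0.001]
wrist_force: [0.1, -0.2, -2.0]
grip_width: 0.268
finger_force: 99.2
```

Emit:
arm_command --rows '[[[0, 0, 0, 0, 0, -0.03, -1], [0, 0, 0, 0, 0, -0.05, -1], [0, 0, 0, 0, 0, -0.05, -1], [0, 0, 0, 0, 0, -0.04, -1], [0, 0, 0, 0, 0, -0.02, -1]]]'

```text
clock: 31.32
position: [0.6252, 0.0364, 0.1009]
orientation: [0.709, 0.705, -0.002, -0.003]
wrist_force: [-0.7, 0.1, -3.2]
grip_width: 0.272
finger_force: 99.2
```

Emit:
arm_command --rows '[[[0, 0, 0, 0.009, 0, 0, -1], [0, 0, 0, 0, 0, -0.004, -1], [0, 0, 0, 0, 0, -0.004, -1], [0, 0, 0, 0, 0, 0, -1], [0, 0, 0, 0, 0, 0, -1]]]'

```text
clock: 31.73
position: [0.633, 0.0373, 0.1028]
orientation: [0.709, 0.705, 0.001, 0.001]
wrist_force: [0.7, -0.0, -2.9]
grip_width: 0.27
finger_force: 99.2
```

Emit:
arm_command --rows '[[[0, 0, 0, 0, 0, -0.003, -1], [0, 0, 0, 0, 0, 0, -1], [0, 0, 0, 0, 0, 0, -1], [0, 0, 0, 0, 0, 0, -1], [0, 0, 0, 0, 0, 0, -1]]]'

```text
clock: 32.15
position: [0.6322, 0.0375, 0.1002]
orientation: [0.709, 0.705, 0.0, 0.0]
wrist_force: [0.6, -0.0, -2.5]
grip_width: 0.266
finger_force: 99.2
```

Emit:
arm_command --rows '[[[0, 0, 0, 0, 0, -0.005, -1], [0, 0, 0, 0, 0, 0, -1], [0, 0, 0, 0, 0, 0, -1], [0, 0, 0, 0, 0, 0, -1], [0, 0, 0, 0, 0, 0, -1]]]'

```text
clock: 32.57
position: [0.6322, 0.0374, 0.0976]
orientation: [0.709, 0.705, -0.0, -0.0]
wrist_force: [0.6, 0.3, -2.1]
grip_width: 0.272
finger_force: 99.5
```

Emit:
arm_command --rows '[[[0, 0, 0, 0, 0, -0.003, -1], [0, 0, 0, 0, 0, 0, -1], [0, 0, 0, 0, 0, 0, -1], [0, 0, 0, 0, 0, 0, -1], [0, 0, 0, 0, 0, 0, -1]]]'

```text
clock: 32.98
position: [0.6323, 0.0373, 0.0972]
orientation: [0.709, 0.705, -0.0, 0.0]
wrist_force: [-3.3, -1.4, 4.6]
grip_width: 0.27
finger_force: 100.4
```

Emit:
arm_command --rows '[[[0, 0, 0, 0, 0, 0, 1], [0, 0, 0, 0, 0, 0, 1], [0, 0, 0, 0, 0, 0, 1], [0, 0, 0, 0, 0, 0, 1], [0, 0, 0, 0, 0, 0, 1]]]' --force 80

```text
clock: 33.4
position: [0.6321, 0.0375, 0.0959]
orientation: [0.709, 0.705, -0.0, -0.0]
wrist_force: [-0.9, -0.2, 0.4]
grip_width: 0.954
finger_force: 0.0
```

Emit:
arm_command --rows '[[[0, 0, 0, 0, 0, 0.02, 1], [0, 0, 0, 0, 0, 0.07, 1], [0, 0, 0, 0, 0, 0.08, 1], [0, 0, 0, 0, 0, 0.08, 1], [0, 0, 0, 0, 0, 0.08, 1]]]'

```text
clock: 33.82
position: [0.6319, 0.0376, 0.2637]
orientation: [0.709, 0.705, 0.0, 0.0]
wrist_force: [1.1, -0.2, 0.8]
grip_width: 1.001
finger_force: 0.0
```

Emit:
arm_command --rows '[[[0, 0, 0, -0.03, -0.06, 0.02, 1], [0, 0, 0, -0.03, -0.06, 0.02, 1], [0, 0, 0, -0.03, -0.06, 0.02, 1], [0, 0, 0, -0.03, -0.06, 0.02, 1], [0, 0, 0, -0.03, -0.06, 0, 1]]]'

```text
clock: 34.23
position: [0.5572, -0.114, 0.3046]
orientation: [0.709, 0.706, 0.001, 0.002]
wrist_force: [0.4, -0.8, 0.3]
grip_width: 1.002
finger_force: 0.0
```

Emit:
arm_command --rows '[[[0, 0, 0, -0.03, -0.06, 0, 1], [0, 0, 0, -0.03, -0.06, 0, 1], [0, 0, 0, -0.03, -0.06, 0, 1], [0, 0, 0, -0.03, -0.06, 0, 1], [0, 0, 0, -0.03, -0.06, 0, 1]]]'

```text
clock: 34.65
position: [0.4812, -0.2638, 0.3021]
orientation: [0.709, 0.705, 0.0, 0.001]
wrist_force: [1.0, 0.5, -0.3]
grip_width: 0.996
finger_force: 0.0
```

```bash
python3 - <<'E'
from h import *
print(ctrl.get_obs()['position'])
for n in ['scene','side','wrist']: shot(n,n+'8')
w=load('wrist8'); print(proj(w,[(.48,-.1975,.045),(.48,-.3685,.03),(.35,-.28,.03),(.61,-.28,.03)]).round())
c=load('side8')['img'][190:480,190:430]
a=load('scene8')['img'][180:290,200:480]
cv2.imwrite('pics/c8.png',np.vstack([np.hstack([cv2.resize(w['img'],(480,360)),cv2.resize(c,(298,360))]),cv2.resize(a,(560,220)).__class__(( 220,778,3),np.uint8)*0+np.pad(cv2.resize(a,(560,220)),((0,0),(0,218),(0,0)))]))
E
```

```text
[ 0.48123844 -0.26382349  0.30205786]
[[323. 129.]
 [325. 287.]
 [202. 211.]
 [447. 208.]]
```

View pics/c8.png

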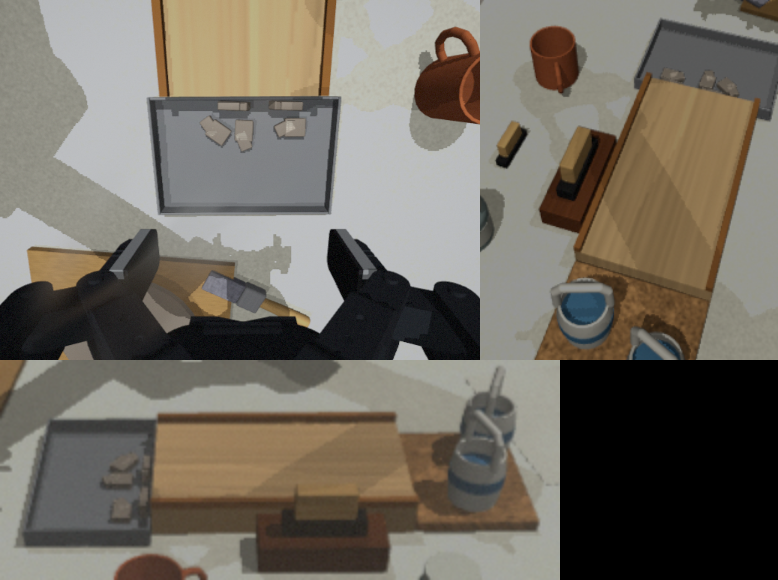

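All five chips lie in the tray, at wrist crop (215,130), (244,133), (290,128) and, along the near wall, (232,105) and (286,105). The board is clean, the scraper stands on its rest, and both pots stand on the slab. My picture views are used up, so from here I check numerically: have the pots moved since release, and do the near-wall chips sit inside the tray?

```bash
python3 - <<'E'
from h import *
def cmp(a,b,box,pad=12):
    A,B=load(a)['img'],load(b)['img']; u0,v0,u1,v1=box; t=A[v0:v1,u0:u1]
    r=cv2.matchTemplate(B[v0-pad:v1+pad,u0-pad:u1+pad],t,cv2.TM_CCOEFF_NORMED); _,m,_,l=cv2.minMaxLoc(r); return round(m,3),l[0]-pad,l[1]-pad
D=load('n4')
for n,p in [('A',(.537,.248)),('B',(.429,.246))]:
    for cam in ['n4']:
        u=proj(D,[(*p,.145),(*p,.08),(*p,.02)]).astype(int); print(n,u.tolist())
        print(cmp('n4','scene8',(u[0][0]-18,u[0][1]-10,u[0][0]+22,u[1][1]+12)))
    S=load('s5'); u=proj(S,[(*p,.145),(*p,.08)]).astype(int);print(u.tolist())
    print(cmp('s5','side8',(u[0][0]-20,u[0][1]-14,u[0][0]+20,min(u[0][1]+20,468)),10))
w=load('wrist8')
for u in [(309,134),(309,146),(381,134),(381,146)]:
    print([ (onz(w,u,z)[:2]-[.479,-.2835]).round(4).tolist() for z in (.03,.01)])
g=w['img'][120:160,300:320].mean((1,2)).round().astype(int); print(g.tolist())
E
```

```text
A [[441, 211], [437, 230], [434, 247]]
(0.752, 10, 12)
[[270, 419], [273, 435]]
(0.986, 0, 0)
B [[432, 189], [428, 208], [425, 224]]
(0.726, 12, -1)
[[336, 438], [335, 454]]
(0.367, 1, 1)
[[-0.0135, 0.0808], [-0.0142, 0.0803]]
[[-0.0138, 0.0691], [-0.0145, 0.068]]
[[0.0586, 0.08], [0.0614, 0.0794]]
[[0.0589, 0.0683], [0.0618, 0.0671]]
[160, 160, 160, 160, 160, 160, 160, 159, 128, 84, 85, 87, 79, 64, 61, 64, 80, 134, 140, 138, 136, 135, 133, 131, 130, 126, 103, 78, 86, 89, 89, 89, 89, 89, 89, 89, 89, 89, 126, 124]
```

Pot A has not moved. Pot B looks displaced towards +y (scene about 448,192 against 432,189), which would be the knock. I'll match it against earlier frames.

```bash
python3 - <<'E'
from h import *
def cmp(a,b,box,pad):
    A,B=load(a)['img'],load(b)['img']; u0,v0,u1,v1=box; t=A[v0:v1,u0:u1]
    x0,y0=max(0,u0-pad),max(0,v0-pad)
    r=cv2.matchTemplate(B[y0:v1+pad,x0:u1+pad],t,cv2.TM_CCOEFF_NORMED); _,m,_,l=cv2.minMaxLoc(r); return round(m,3),l[0]+x0-u0,l[1]+y0-v0
b=(.429,.246)
S6,S8,D8,D6=load('scene6'),load('scene8'),load('side8'),load('side6')
u=proj(S6,(*b,.145))[0].astype(int); bx=(u[0]-14,u[1]-16,u[0]+16,u[1]+8)
s=cmp('scene6','scene8',bx,30); print('scene',u,s, cmp('scene6','scene7',bx,30))
v=proj(D6,(*b,.145))[0].astype(int); print(v); bx=(v[0]-24,v[1]-14,v[0]+24,v[1]+10)
d=cmp('side6','side8',bx,30); print('side',d)
print('new onz scene',onz(S8,u+np.array(s[1:]),.145),'side',onz(D8,v+np.array(d[1:]),.145),'tri',tri((S8,u+np.array(s[1:])),(D8,v+np.array(d[1:]))))
E
```

```text
scene [432 189] (0.902, np.int64(16), np.int64(-1)) (0.85, np.int64(16), np.int64(-1))
[336 438]
side (0.847, np.int64(-7), np.int64(28))
new onz scene [0.42187853 0.29275574 0.145     ] side [0.42838021 0.28906425 0.145     ] tri (array([0.42805905, 0.29047572, 0.1489924 ]), [8.955891367639837e-05, 8.95589136763285e-05])
```

Pot B now stands at about (0.427,0.290), upright and still on the slab. Fetch pot A first.

Emit:
arm_command --rows '[[[0, 0, -0.0263, 0.0073, 0.068, 0, 1], [0, 0, -0.0263, 0.0073, 0.068, 0, 1], [0, 0, -0.0263, 0.0073, 0.068, 0, 1], [0, 0, -0.0263, 0.0073, 0.068, 0, 1], [0, 0, -0.0263, 0.0073, 0.068, 0, 1]]]'

```text
clock: 35.22
position: [0.5005, -0.0896, 0.3017]
orientation: [0.839, 0.544, 0.0, 0.0]
wrist_force: [0.5, -0.2, 0.2]
grip_width: 0.997
finger_force: 0.0
```

Emit:
arm_command --rows '[[[0, 0, -0.0263, 0.0073, 0.068, 0, 1], [0, 0, -0.0263, 0.0073, 0.068, 0, 1], [0, 0, -0.0263, 0.0073, 0.068, 0, 1], [0, 0, -0.0263, 0.0073, 0.068, 0, 1], [0, 0, -0.0263, 0.0073, 0.068, 0, 1]]]'

```text
clock: 35.63
position: [0.5183, 0.0807, 0.3018]
orientation: [0.933, 0.36, 0.001, -0.0]
wrist_force: [0.9, -1.0, 1.4]
grip_width: 1.003
finger_force: 0.0
```

Emit:
arm_command --rows '[[[0, 0, -0.0263, 0.0073, 0.068, 0, 1], [0, 0, -0.0263, 0.0073, 0.068, 0, 1], [0, 0, -0.0263, 0.0073, 0.068, 0, 1], [0, 0, -0.0263, 0.0073, 0.068, 0, 1], [0, 0, -0.0263, 0.0073, 0.068, 0, 1]]]'

```text
clock: 36.05
position: [0.536, 0.2508, 0.3017]
orientation: [0.987, 0.162, 0.0, -0.0]
wrist_force: [0.5, -0.4, -0.4]
grip_width: 1.003
finger_force: 0.0
```

```bash
python3 - <<'E'
from h import *
o=ctrl.get_obs(); q=o['orientation'];print(o['position'],2*np.arctan2(q[1],q[0]))
c=shot('wrist','w9'); w=load('w1')
# template: pot A handle from w1 (yaw/relative pose alike)
t=w['img'][165:290,285:375]; r=cv2.matchTemplate(c['img'],t,cv2.TM_CCOEFF_NORMED); _,m,_,l=cv2.minMaxLoc(r); print(m,l,proj(c,(.5365,.2478,.145)))
uv=(l[0]+328-285,l[1]+228-165); print(uv,onz(c,uv,.145))
# B: strip brightness threshold: white bar elongated blob
h=cv2.cvtColor(c['img'],cv2.COLOR_BGR2HSV); print(proj(c,(.427,.29,.145)))
E
```

```text
[0.53604348 0.25082759 0.30168716] 0.3244569383306631
0.6961696743965149 (280, 164) [[327.91778485 225.13911835]]
(323, 227) [0.53392128 0.25088608 0.145     ]
[[237.33749568 330.8242272 ]]
```

Emit:
arm_command --rows '[[[0, 0, 0, 0, -0.003, -0.065, 1], [0, 0, 0, 0, -0.002, -0.065, 1], [0, 0, 0, 0, 0, -0.065, 1], [0, 0, 0, 0, 0, -0.06, 1], [0, 0, 0, 0, 0, -0.062, 1]]]'

```text
clock: 36.52
position: [0.5362, 0.2465, 0.1418]
orientation: [0.987, 0.163, 0.0, -0.0]
wrist_force: [0.5, 0.2, 0.4]
grip_width: 0.998
finger_force: 0.0
```

Emit:
arm_command --rows '[[[0, 0, 0, 0, 0, 0, -1], [0, 0, 0, 0, 0, 0, -1], [0, 0, 0, 0, 0, 0, -1], [0, 0, 0, 0, 0, 0, -1], [0, 0, 0, 0, 0, 0, -1]]]'

```text
clock: 36.93
position: [0.5385, 0.2456, 0.1454]
orientation: [0.987, 0.163, 0.002, -0.0]
wrist_force: [-0.9, 0.6, 0.4]
grip_width: 0.297
finger_force: 0.0
```

Emit:
arm_command --rows '[[[0, 0, 0, 0, 0, 0, -1], [0, 0, 0, 0, 0, 0, -1], [0, 0, 0, 0, 0, 0, -1], [0, 0, 0, 0, 0, 0, -1], [0, 0, 0, 0, 0, 0, -1]]]'

```text
clock: 37.35
position: [0.5381, 0.2457, 0.1447]
orientation: [0.987, 0.163, 0.002, -0.001]
wrist_force: [-0.6, 1.9, 5.8]
grip_width: 0.108
finger_force: 78.0
```

Emit:
arm_command --rows '[[[0, 0, 0, 0, 0, 0.015, -1], [0, 0, 0, 0, 0, 0.025, -1], [0, 0, 0, 0, 0, 0.03, -1], [0, 0, 0, 0, 0, 0.03, -1], [0, 0, 0, 0, 0, 0.02, -1]]]'

```text
clock: 37.77
position: [0.5372, 0.2449, 0.2044]
orientation: [0.987, 0.162, 0.001, 0.0]
wrist_force: [0.9, 0.7, -3.1]
grip_width: 0.111
finger_force: 78.0
```

Emit:
arm_command --rows '[[[0, 0, 0, -0.0065, -0.02, 0, -1], [0, 0, 0, -0.0065, -0.035, 0, -1], [0, 0, 0, -0.0065, -0.047, 0, -1], [0, 0, 0, -0.0065, -0.047, 0, -1], [0, 0, 0, -0.0065, -0.047, 0, -1]]]'

```text
clock: 38.18
position: [0.5194, 0.1453, 0.2015]
orientation: [0.987, 0.163, -0.001, 0.0]
wrist_force: [-0.3, 0.5, -2.6]
grip_width: 0.113
finger_force: 78.0
```

Emit:
arm_command --rows '[[[0, 0, 0, -0.0065, -0.047, 0, -1], [0, 0, 0, -0.0065, -0.047, 0, -1], [0, 0, 0, -0.0065, -0.047, 0, -1], [0, 0, 0, -0.0065, -0.047, 0, -1], [0, 0, 0, -0.0065, -0.047, 0, -1]]]'

```text
clock: 38.6
position: [0.503, 0.0279, 0.2016]
orientation: [0.987, 0.162, -0.001, -0.0]
wrist_force: [0.7, 0.0, -3.8]
grip_width: 0.108
finger_force: 78.0
```

Emit:
arm_command --rows '[[[0, 0, 0, -0.0065, -0.047, 0, -1], [0, 0, 0, -0.0065, -0.047, 0, -1], [0, 0, 0, -0.0065, -0.047, 0, -1], [0, 0, 0, -0.0065, -0.035, 0, -1], [0, 0, 0, 0, -0.02, 0, -1]]]'

```text
clock: 39.02
position: [0.4899, -0.0706, 0.2017]
orientation: [0.987, 0.162, -0.001, 0.0]
wrist_force: [-0.2, 0.7, -3.4]
grip_width: 0.108
finger_force: 78.0
```

Emit:
arm_command --rows '[[[0, 0, 0, 0, 0, -0.015, -1], [0, 0, 0, 0, 0, -0.02, -1], [0, 0, 0, 0, 0, -0.016, -1], [0, 0, 0, 0, 0, -0.01, -1], [0, 0, 0, 0, 0, 0, -1]]]'

```text
clock: 39.43
position: [0.4907, -0.0672, 0.1705]
orientation: [0.987, 0.163, -0.001, -0.001]
wrist_force: [0.1, 0.7, -2.9]
grip_width: 0.11
finger_force: 78.3
```

Emit:
arm_command --rows '[[[0, 0, 0, 0, 0, -0.002, -1], [0, 0, 0, 0, 0, 0, -1], [0, 0, 0, 0, 0, 0, -1], [0, 0, 0, 0, 0, 0, -1], [0, 0, 0, 0, 0, 0, -1]]]'

```text
clock: 39.85
position: [0.4916, -0.0685, 0.1713]
orientation: [0.987, 0.163, 0.0, 0.0]
wrist_force: [-0.3, -0.6, -3.6]
grip_width: 0.113
finger_force: 78.3
```

Emit:
arm_command --rows '[[[0, 0, 0, 0, 0, -0.003, -1], [0, 0, 0, 0, 0, 0, -1], [0, 0, 0, 0, 0, 0, -1], [0, 0, 0, 0, 0, 0, -1], [0, 0, 0, 0, 0, 0, -1]]]'

```text
clock: 40.27
position: [0.4915, -0.0686, 0.1696]
orientation: [0.987, 0.163, 0.0, 0.0]
wrist_force: [-0.3, 0.1, -3.0]
grip_width: 0.111
finger_force: 78.4
```

Emit:
arm_command --rows '[[[0, 0, 0, 0, 0, -0.003, -1], [0, 0, 0, 0, 0, 0, -1], [0, 0, 0, 0, 0, 0, -1], [0, 0, 0, 0, 0, 0, -1], [0, 0, 0, 0, 0, 0, -1]]]'

```text
clock: 40.68
position: [0.4922, -0.0685, 0.1695]
orientation: [0.987, 0.163, 0.001, 0.0]
wrist_force: [-1.7, 2.7, 6.0]
grip_width: 0.109
finger_force: 79.2
```

Emit:
arm_command --rows '[[[0, 0, 0, 0, 0, 0, 1], [0, 0, 0, 0, 0, 0, 1], [0, 0, 0, 0, 0, 0, 1], [0, 0, 0, 0, 0, 0, 1], [0, 0, 0, 0, 0, 0, 1]]]'

```text
clock: 41.1
position: [0.4914, -0.0686, 0.168]
orientation: [0.987, 0.163, -0.0, 0.0]
wrist_force: [-0.2, -0.1, 0.3]
grip_width: 0.809
finger_force: 0.0
```

Emit:
arm_command --rows '[[[0, 0, 0, 0, 0, 0.02, 1], [0, 0, 0, 0, 0, 0.06, 1], [0, 0, 0, 0, 0, 0.06, 1], [0, 0, 0, 0, 0, 0.06, 1], [0, 0, 0, 0, 0, 0.06, 1]]]'

```text
clock: 41.52
position: [0.4912, -0.0685, 0.3003]
orientation: [0.987, 0.163, 0.0, 0.0]
wrist_force: [0.8, -0.1, -0.6]
grip_width: 1.002
finger_force: 0.0
```

Emit:
arm_command --rows '[[[0, 0, -0.024, -0.0126, 0.07, 0, 1], [0, 0, -0.024, -0.0126, 0.07, 0, 1], [0, 0, -0.024, -0.0126, 0.07, 0, 1], [0, 0, -0.024, -0.0126, 0.07, 0, 1], [0, 0, -0.024, -0.0126, 0.07, 0, 1]]]'

```text
clock: 41.93
position: [0.4595, 0.1079, 0.2991]
orientation: [1.0, -0.027, 0.001, -0.0]
wrist_force: [-0.2, -0.3, -0.7]
grip_width: 1.001
finger_force: 0.0
```

Emit:
arm_command --rows '[[[0, 0, -0.024, -0.0126, 0.07, 0, 1], [0, 0, -0.024, -0.0126, 0.07, 0, 1], [0, 0, -0.024, -0.0126, 0.07, 0, 1], [0, 0, -0.024, -0.0126, 0.07, 0, 1], [0, 0, -0.024, -0.0126, 0.07, 0, 1]]]'

```text
clock: 42.35
position: [0.4278, 0.2832, 0.2991]
orientation: [0.977, -0.214, 0.001, -0.0]
wrist_force: [0.3, -0.3, 0.5]
grip_width: 1.0
finger_force: 0.0
```

```bash
python3 - <<'E'
from h import *
o=ctrl.get_obs(); q=o['orientation'];print(o['position'],2*np.arctan2(q[1],q[0]))
c=shot('wrist','w10'); w=load('w2')
best=[]
t0=w['img'][160:300,285:395]; 
for a in range(-40,41,4):
    M=cv2.getRotationMatrix2D((340,231),a,1); t=cv2.warpAffine(w['img'],M,(640,480))[170:292,295:385]
    r=cv2.matchTemplate(c['img'][:420],t,cv2.TM_CCOEFF_NORMED); _,m,_,l=cv2.minMaxLoc(r); best.append((round(m,3),a,l[0]+45,l[1]+61))
best.sort(reverse=True); print(best[:4]); uv=best[0][2:]; print(onz(c,uv,.145),proj(c,(.427,.29,.145)))
E
```

```text
[0.4278359  0.28319927 0.29905333] -0.4310864414566363
[(0.69, -4, 316, 234), (0.686, 0, 316, 230), (0.684, -8, 316, 235), (0.678, 4, 317, 230)]
[0.42429442 0.2912044  0.145     ] [[315.92546267 230.23589391]]
```

Three estimates agree that pot B's handle is at (0.426,0.290). Grip it.

Emit:
arm_command --rows '[[[0, 0, 0, -0.002, 0.007, -0.063, 1], [0, 0, 0, 0, 0.007, -0.063, 1], [0, 0, 0, 0, 0, -0.063, 1], [0, 0, 0, 0, 0, -0.063, 1], [0, 0, 0, 0, 0, -0.063, 1]]]'

```text
clock: 42.82
position: [0.4276, 0.2887, 0.1401]
orientation: [0.977, -0.212, 0.001, -0.0]
wrist_force: [-1.0, 1.0, -0.4]
grip_width: 0.996
finger_force: 0.0
```

Emit:
arm_command --rows '[[[0, 0, 0, 0, 0, 0, -1], [0, 0, 0, 0, 0, 0, -1], [0, 0, 0, 0, 0, 0, -1], [0, 0, 0, 0, 0, 0, -1], [0, 0, 0, 0, 0, 0, -1]]]'

```text
clock: 43.23
position: [0.4291, 0.2891, 0.1431]
orientation: [0.977, -0.212, 0.002, -0.001]
wrist_force: [0.8, 0.3, 0.0]
grip_width: 0.3
finger_force: 0.0
```

Emit:
arm_command --rows '[[[0, 0, 0, 0, 0, 0, -1], [0, 0, 0, 0, 0, 0, -1], [0, 0, 0, 0, 0, 0, -1], [0, 0, 0, 0, 0, 0, -1], [0, 0, 0, 0, 0, 0, -1]]]'

```text
clock: 43.65
position: [0.4289, 0.2891, 0.1424]
orientation: [0.977, -0.212, 0.002, -0.001]
wrist_force: [0.8, 1.0, 6.1]
grip_width: 0.11
finger_force: 78.0
```

Emit:
arm_command --rows '[[[0, 0, 0, 0, 0, 0.015, -1], [0, 0, 0, 0, 0, 0.025, -1], [0, 0, 0, 0, 0, 0.03, -1], [0, 0, 0, 0, 0, 0.03, -1], [0, 0, 0, 0, 0, 0.02, -1]]]'

```text
clock: 44.07
position: [0.4271, 0.2883, 0.2014]
orientation: [0.977, -0.212, -0.0, 0.0]
wrist_force: [0.2, 1.5, -2.6]
grip_width: 0.115
finger_force: 78.1
```

Emit:
arm_command --rows '[[[0, 0, 0, 0.006, -0.02, 0, -1], [0, 0, 0, 0.006, -0.03, 0, -1], [0, 0, 0, 0.006, -0.035, 0, -1], [0, 0, 0, 0.006, -0.035, 0, -1], [0, 0, 0, 0.006, -0.035, 0, -1]]]'

```text
clock: 44.48
position: [0.4417, 0.2093, 0.1992]
orientation: [0.977, -0.212, -0.001, 0.001]
wrist_force: [0.8, -0.1, -3.1]
grip_width: 0.11
finger_force: 78.1
```

Emit:
arm_command --rows '[[[0, 0, 0, 0.006, -0.035, 0, -1], [0, 0, 0, 0.006, -0.035, 0, -1], [0, 0, 0, 0.006, -0.035, 0, -1], [0, 0, 0, 0.006, -0.035, 0, -1], [0, 0, 0, 0.006, -0.035, 0, -1]]]'

```text
clock: 44.9
position: [0.4565, 0.1219, 0.1992]
orientation: [0.977, -0.212, -0.001, 0.0]
wrist_force: [0.4, 0.5, -3.4]
grip_width: 0.108
finger_force: 78.1
```

Emit:
arm_command --rows '[[[0, 0, 0, 0.006, -0.035, 0, -1], [0, 0, 0, 0.006, -0.035, 0, -1], [0, 0, 0, 0.006, -0.03, 0, -1], [0, 0, 0, 0, -0.02, 0, -1], [0, 0, 0, 0, -0.01, 0, -1]]]'

```text
clock: 45.32
position: [0.4657, 0.057, 0.1996]
orientation: [0.977, -0.213, -0.001, 0.0]
wrist_force: [-0.4, 0.6, -3.1]
grip_width: 0.11
finger_force: 78.1
```

Emit:
arm_command --rows '[[[0, 0, 0, 0, 0, -0.015, -1], [0, 0, 0, 0, 0, -0.02, -1], [0, 0, 0, 0, 0, -0.016, -1], [0, 0, 0, 0, 0, -0.01, -1], [0, 0, 0, 0, 0, 0, -1]]]'

```text
clock: 45.73
position: [0.4653, 0.0592, 0.1684]
orientation: [0.977, -0.212, -0.002, -0.0]
wrist_force: [0.0, 0.8, -3.7]
grip_width: 0.109
finger_force: 78.3
```

Emit:
arm_command --rows '[[[0, 0, 0, 0, 0, -0.003, -1], [0, 0, 0, 0, 0, 0, -1], [0, 0, 0, 0, 0, 0, -1], [0, 0, 0, 0, 0, 0, -1], [0, 0, 0, 0, 0, 0, -1]]]'

```text
clock: 46.15
position: [0.4666, 0.0585, 0.1688]
orientation: [0.977, -0.212, 0.0, -0.0]
wrist_force: [-0.3, -0.8, -2.8]
grip_width: 0.114
finger_force: 78.3
```

Emit:
arm_command --rows '[[[0, 0, 0, 0, 0, -0.003, -1], [0, 0, 0, 0, 0, 0, -1], [0, 0, 0, 0, 0, 0, -1], [0, 0, 0, 0, 0, 0, -1], [0, 0, 0, 0, 0, 0, -1]]]'

```text
clock: 46.57
position: [0.4668, 0.0585, 0.1675]
orientation: [0.977, -0.212, 0.001, -0.0]
wrist_force: [1.0, 0.1, 0.2]
grip_width: 0.111
finger_force: 78.5
```

Emit:
arm_command --rows '[[[0, 0, 0, 0, 0, -0.002, -1], [0, 0, 0, 0, 0, 0, -1], [0, 0, 0, 0, 0, 0, -1], [0, 0, 0, 0, 0, 0, -1], [0, 0, 0, 0, 0, 0, -1]]]'

```text
clock: 46.98
position: [0.4672, 0.0585, 0.1674]
orientation: [0.977, -0.212, 0.001, -0.0]
wrist_force: [-1.0, -0.1, 5.0]
grip_width: 0.116
finger_force: 79.4
```

Touched down. Release and retreat upward, clear of the scene cameras.

Emit:
arm_command --rows '[[[0, 0, 0, 0, 0, 0, 1], [0, 0, 0, 0, 0, 0, 1], [0, 0, 0, 0, 0, 0, 1], [0, 0, 0, 0, 0, 0, 1], [0, 0, 0, 0, 0, 0, 1]]]'

```text
clock: 47.4
position: [0.4663, 0.0584, 0.1659]
orientation: [0.977, -0.212, -0.0, 0.0]
wrist_force: [-0.3, 0.2, 0.1]
grip_width: 0.814
finger_force: 0.0
```

Emit:
arm_command --rows '[[[0, 0, 0, 0, 0, 0.02, 1], [0, 0, 0, 0, 0, 0.06, 1], [0, 0, 0, 0, 0, 0.06, 1], [0, 0, 0, 0, 0, 0.06, 1], [0, 0, 0, 0, 0, 0.06, 1]]]'

```text
clock: 47.82
position: [0.4662, 0.0585, 0.2983]
orientation: [0.977, -0.212, 0.0, 0.0]
wrist_force: [-0.5, -0.3, -0.2]
grip_width: 1.002
finger_force: 0.0
```

Emit:
arm_command --rows '[[[0, 0, 0, 0, 0.07, 0, 1], [0, 0, 0, 0, 0.07, 0, 1], [0, 0, 0, 0, 0.07, 0, 1], [0, 0, 0, 0, 0.07, 0, 1], [0, 0, 0, 0, 0.07, 0, 1]]]'

```text
clock: 48.23
position: [0.4662, 0.2351, 0.2971]
orientation: [0.977, -0.212, 0.001, -0.0]
wrist_force: [0.4, 0.9, 0.4]
grip_width: 1.003
finger_force: 0.0
```

```bash
python3 - <<'E'
from h import *
for n in ['scene','side']: shot(n,n+'11')
def match(a,b,u,hw,v,pad):
    A,B=load(a)['img'],load(b)['img']; u=np.round(u).astype(int);v=np.round(v).astype(int)
    t=A[u[1]-hw[1]:u[1]+hw[1],u[0]-hw[0]:u[0]+hw[0]]; x0,y0=v[0]-hw[0]-pad,v[1]-hw[1]-pad
    r=cv2.matchTemplate(B[y0:v[1]+hw[1]+pad,x0:v[0]+hw[0]+pad],t,cv2.TM_CCOEFF_NORMED);_,m,_,l=cv2.minMaxLoc(r); return round(m,3),np.array([l[0]-pad,l[1]-pad])+v
for n,p0,p1 in [('A',(.534,-.0203),(.492,-.0685)),('B',(.433,-.0105),(.467,.0585))]:
    out=[]
    for cam in ['scene','side']:
        c0,c1=load(cam+'0'),load(cam+'11')
        m,uv=match(cam+'0',cam+'11',proj(c0,(*p0,.16))[0],(16,16) if cam=='scene' else (24,22),proj(c1,(*p1,.16))[0],16); out.append((c1,uv)); print(n,cam,m,uv-proj(c1,(*p1,.16))[0].round())
    print(tri(*out))
for cam,pts in [('scene',[(.631,.03,.09),(.48,-.25,.02)]),('side',[(.631,.03,.09)])]:
    for p in pts:
        u=proj(load(cam+'8'),p)[0]; print(cam,p,match(cam+'8',cam+'11',u,(24,18),u,8)[0],match(cam+'8',cam+'11',u,(24,18),u,8)[1]-u.round())
for n,cam,(u,v),h in [('jar','scene',(423,300),20),('mug','scene',(278,300),22),('brush','scene',(157,245),20)]:
    print(n,match(cam+'0',cam+'11',np.array((u,v)),(h,h),np.array((u,v)),15))
E
```

```text
A scene 0.376 [-6.  7.]
A side 0.418 [-16. -11.]
(array([ 0.52765388, -0.08484709,  0.16224601]), [0.0008381277750654051, 0.000838127775065419])
B scene 0.647 [ 0. -1.]
B side 0.323 [  6. -15.]
(array([0.46724064, 0.04766393, 0.17268117]), [0.012922999876742976, 0.01292299987674291])
scene (0.631, 0.03, 0.09) 0.937 [0. 0.]
scene (0.48, -0.25, 0.02) 0.985 [0. 0.]
side (0.631, 0.03, 0.09) 0.943 [-1.  2.]
jar (0.998, array([423, 300]))
mug (0.997, array([278, 300]))
brush (0.997, array([157, 245]))
```

The chips, scraper, jar, mug and brush are all unchanged. The pot matches are weak because of perspective and the arm, so I'll check the pots by their blue bands and bright handles.

```bash
python3 - <<'E'
from h import *
shot('wrist','w12')
def blobs(tag):
    c=load(tag); h=cv2.cvtColor(c['img'],cv2.COLOR_BGR2HSV); m=cv2.inRange(h,(95,90,30),(118,255,255)); 
    if 'scene' in tag: m[:150]=0; m[:,:200]=0
    m=cv2.morphologyEx(m,cv2.MORPH_CLOSE,np.ones((3,3))); n,_,s,ce=cv2.connectedComponentsWithStats(m)
    return [(ce[i].round(1).tolist(),s[i][:4].tolist(),int(s[i][4])) for i in range(1,n) if s[i][4]>25]
def rel(tag,ps):
    c=load(tag); print(tag)
    for b in blobs(tag): print('  ',b)
    for p in ps: print('   expect base/rim/handle',proj(c,[(*p[:2],p[2]),(*p[:2],p[2]+.08),(*p[:2],p[2]+.125)]).round(0).tolist())
rel('scene0',[(.534,-.0203,.045),(.433,-.0105,.045)])
rel('scene11',[(.492,-.0685,.045),(.467,.0585,.045)])
rel('side0',[(.534,-.0203,.045),(.433,-.0105,.045)])
rel('side11',[(.492,-.0685,.045),(.467,.0585,.045)])
E
```

```text
scene0
   ([338.1, 222.1], [333, 220, 10, 5], 29)
   expect base/rim/handle [[339.0, 241.0], [340.0, 218.0], [341.0, 204.0]]
   expect base/rim/handle [[340.0, 220.0], [341.0, 197.0], [342.0, 183.0]]
scene11
   expect base/rim/handle [[321.0, 232.0], [322.0, 209.0], [322.0, 195.0]]
   expect base/rim/handle [[365.0, 226.0], [367.0, 203.0], [368.0, 190.0]]
side0
   ([322.7, 299.5], [308, 291, 30, 18], 392)
   ([372.4, 317.1], [358, 308, 28, 20], 424)
   ([322.4, 320.3], [304, 310, 38, 16], 163)
   ([370.5, 338.3], [353, 326, 38, 18], 162)
   expect base/rim/handle [[322.0, 319.0], [322.0, 296.0], [322.0, 281.0]]
   expect base/rim/handle [[369.0, 336.0], [372.0, 313.0], [374.0, 299.0]]
side11
   ([358.5, 292.5], [355, 290, 9, 6], 29)
   ([358.9, 308.4], [349, 302, 19, 11], 68)
   ([353.1, 346.5], [346, 337, 14, 18], 183)
   ([346.9, 366.6], [330, 358, 37, 14], 153)
   expect base/rim/handle [[348.0, 306.0], [350.0, 282.0], [351.0, 267.0]]
   expect base/rim/handle [[344.0, 361.0], [345.0, 338.0], [346.0, 325.0]]
```

Pot B's band (37x14 px, against 38x16 at the start) shows it standing in place. Pot A is partly hidden by the arm, so I'll move aside and check it.

Emit:
arm_command --rows '[[[0, 0, 0, -0.03, 0.06, 0.04, 1], [0, 0, 0, -0.03, 0.06, 0.04, 1], [0, 0, 0, -0.03, 0.06, 0.04, 1], [0, 0, 0, -0.03, 0.06, 0.04, 1], [0, 0, 0, -0.03, 0.06, 0.04, 1]]]'

```text
clock: 48.8
position: [0.391, 0.3834, 0.3977]
orientation: [0.977, -0.213, 0.0, -0.0]
wrist_force: [0.8, 0.2, 0.6]
grip_width: 1.002
finger_force: 0.0
```

```bash
python3 - <<'E'
from h import *
shot('side','side13'); shot('scene','scene13')
def bl(tag,lo):
    c=load(tag); h=cv2.cvtColor(c['img'],cv2.COLOR_BGR2HSV); m=cv2.inRange(h,lo,(120,255,255)); m[:,:300]=0;m[:185]=0;m[260:]=0 if 'scene' in tag else m[260:]
    n,_,s,ce=cv2.connectedComponentsWithStats(m); print(tag,[(ce[i].round(1).tolist(),s[i][:4].tolist(),int(s[i][4])) for i in range(1,n) if s[i][4]>25])
bl('scene0',(95,55,20));bl('scene13',(95,55,20));bl('side13',(95,90,30))
print(ctrl.get_obs()['position'],ctrl.get_obs()['clock'])
E
```

```text
scene0 [([338.2, 221.9], [332, 220, 12, 5], 46), ([340.8, 236.1], [327, 231, 27, 9], 96)]
scene13 [([320.9, 212.4], [316, 211, 10, 4], 34), ([369.7, 220.4], [360, 217, 20, 7], 75), ([325.4, 226.4], [312, 222, 24, 8], 77)]
side13 []
[0.39064974 0.3862135  0.40082867] 48.9
```

Both bands are level and where they should be, so the pots stand upright on the board. Handing in.

```bash
python3 -c "
from cell import ctrl
print(ctrl.hand_in())"
```

```text
the job is handed in; nothing more can be done
None
```

The job is handed in but came back with no verdict: by my last checks all five chips are in the tray, both pots stand upright on the clean board, the scraper is on its rest, and the jar, mug and brush haven't moved.

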